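Open the router lift's cover with a scraper and crank the cutter up to height

TASK

Use the blade of the scraper, not the gripper itself, to lever up the yellow hinged cover of the router lift and leave it standing wide open, about upright or beyond, then lay the scraper down flat on the bench. With the cover open, turn the two-handled crank clockwise, changing grip to get past the dust pipe, for as many turns as it takes to bring the top of the copper cutter level with the top of the brass setting post. Leave the other things on the bench where they are.

Things in the scene. Friction and masses are not known exactly. Their poses are not given: they have to be found in the camera images.
- lift: router lift fixed to the bench: a blue housing with an aluminium deck, 220 (x) x 380 (y) x 70 high. Origin at the centre of its underside; -x is its front, facing the robot; +y is its left. Cover, cutter and post are on the left half of the deck, the crank and dust pipe on the right half. It stands in a different place and yaw each time.
- cover_plate: yellow steel cover plate, 135 long x 100 wide x 6 thick, hinged along its rear edge. Origin on the hinge line, at the middle of the width, at the level of the plate's underside; shut, the plate runs from there 135 towards the lift's -x; opening swings the front edge up and back, upright at 1.57 rad, stop at 1.75. The hinge is stiff: it stays where it is left, and needs about 2 N at the edge.
- cover_lip (a point): middle of the cover's front edge, on the plate's underside. Axes as the plate's. Shut, it is 12 above the deck, 82 above the bench. The plate rests on a collar; its front 35 overhang that collar: a free gap 12 high, 35 deep. In front of the edge lie 45 of bare deck, then the housing drops to the bench.
- cover_hinge (a point): middle of the cover's hinge line, fixed to the lift; axes as the lift's, the hinge line along y.
- crank (a joint): crank angle, rad, grows clockwise seen from above. One turn (6.283) clockwise raises the cutter by 24 mm; between 1 and 1.5 turns are needed. It starts anywhere between 0 and 1.6, turns on a vertical axis with some friction (about 4 N at the handle) and stays where it is left.
- crank_axis (a point): point on the crank's vertical axis, 60 above the deck (130 above the bench); fixed to the lift, axes as the lift's.
- crank_red (a point): middle of the crank's red handle, 137 above the bench, 62 out from the crank axis. The handle is an upright cylinder 24 across and 50 high, its top 162 above the bench, that spins freely on its pin. The steel arm under it has its top 107 above the bench.
- crank_black (a point): the same on the crank's black handle, on the opposite end of the arm.
- pipe_top (a point): centre of the top of the grey upright dust pipe, 40 across, 250 above the bench, standing on the deck 95 straight behind the crank axis. The handles pass in front of it with 3 to spare, but a gripper does not: a handle can be held only while it is more than about 55 degrees from the direction of the pipe, seen from the crank axis.
- cutter_top (a point): centre of the flat top of the copper-coloured router cutter, 26 across, that rises out of the deck under the cover (x about 65 in front of the hinge line). At the start it is 1 to 7 above the deck.
- post_top (a point): centre of the top of the brass setting post, 18 across, standing 31 to 37 above the deck on the far left edge, 73 to the left of the cutter. A different height each time. Stiff: leave it as it is.
- scraper: scraper lying flat, blade pointing away from the robot: dark wooden handle 110 long x 24 wide x 22 thick, brass ferrule, steel blade 40 wide x 3 thick at mid-thickness of the handle; 195 long in all. Origin on the underside; x towards the blade's edge, 115 ahead; the handle reaches from 80 behind to 30 ahead of the origin. It lies left or right of the lift.
- scraper_grip (a point): point in the handle directly above the scraper's origin, at half thickness (11 above the bench as it lies), near the centre of mass. Axes as the scraper's.
- scraper_edge (a point): middle of the blade's front edge, 115 ahead of scraper_grip along x.
- brush: bystander: bench brush with light wooden handle, 230 long, 28 high, lying left or right of the lift.
- wax_tin: bystander: green round tin, 86 across x 32 high, in front of the crank.
- walnut_blank: bystander: dark wooden block 200 x 50 x 36, behind the lift.
- oil_bottle: bystander: amber bottle, 60 across x 140 high, back left.
- varnish_jar: bystander: glass jar with brass cap, 72 across x 90 high, back right.
- hammer: bystander: hammer, lying at the right.
Things that resemble listed ones, but are neither listed nor needed, are in the scene too. Leave any blue or red look-alike of the scraper alone.

How it is judged:
By the outcome, as a careful person would: the job done as asked, in the order asked, and still so for the second after the job is handed in, with the robot touching nothing.
It also fails if it takes over 72 s, if anything falls off the work surface, if the arm or the gripper's body presses on something with over 40 N, if the wrist force passes 120 N, or if a joint passes its speed limit or range.

ROBOT

A 6-joint arm with a two-finger parallel gripper is mounted at the origin on the work surface. World frame = base frame: x ahead of the robot, y to its left, z up, the work surface at z = 0. Lengths are in m, angles in degrees, forces in N, time in s.
With the tool pointing down it reaches from about 0.275 to 0.775 m from the base axis. Payload 14.6 kg.
Tool frame: the origin (TCP) lies between the finger pads; the fingertips stand 25 mm ahead of it and the grasp point (between the pads) lies 6 mm ahead of it; z points along the fingers, y is the line along which they close (so a half turn about z gives the same grasp; the last joint's range is limited). The gripper opens to 85 mm and grips with 20 to 120 N. Pads are 22 mm wide; open, the fingers measure 114 mm over their backs; the gripper's body (76 mm by 85 mm) begins 54 mm behind the grasp point. The pads swing forward as they close: fully open they stand 13 mm farther back than shut.
Start: joints at [-84.586, 15.075, -2.767, 72.158, 0, 81.102], TCP at [0.13, -0.509, 0.256] pointing down, gripper open.
Joint ranges: [-151.79, 151.79], [-50.71, 97.33], [-67.44, 78.34], [-121.81, 120.89], [-77.56, 73.72], [-180, 180]. Speed limits (degrees/s): [108.29, 108.29, 147.25, 159.86, 180, 180].

INTERFACE

Orientations are given as [roll, pitch, yaw] about the fixed x, y, z axes, in that order (R = Rz(yaw) Ry(pitch) Rx(roll)).
In Python, from cell import get_obs, cams, job gives the robot as it stands.
- The arm moves only by the shell command python3 -m jog 'ROWS' [OPENING]. ROWS is JSON, a list of rows, each an object of numbers: "tx", "ty", "tz": the shift along the tool's x, y, z in mm; "yaw": the turn about the tool's z in degrees. A call has exactly 10 rows; each row shifts and turns the commanded pose from where the row before left it, along the tool's axes as they then stand; what a row does not reach is not made up. A row lasts 1/8 s, in which the tool goes at most 62.5 mm and 10.7 degrees, less where a joint would pass 70% of its speed; a pose out of reach is approached as far as the arm can. A call is refused whole if a number of a shift passes 62.5 or a number of a turn 10.7, either way. A call with a gripper value outside its range is refused whole. OPENING is the finger opening in mm, from 0 to 85.4, set as the call begins (- or left out, the last holds). The fingers move at their own pace and stop on an object; the grip force is fixed at half the most. Time passes only in rows, so rows that do not move let the fingers close, or fill a call up. It gives the time, the measured TCP pose, the force, the opening and the grip force at its end, in the units of the state.
- get_obs(): the state, without advancing time (a new reading comes with each control period).
- cams.grab_frame(name): name is "scene" or "top" or "wrist"; returns the picture (400x640x3 uint8, red, green, blue); there is no depth.
- cams.camera_info(name): a dict with "fx", "fy", "cx", "cy" (pixels), "eye" and "attitude" of the camera in the world. Camera axes: x right, y down, z forward; pixel columns grow to the right and rows downward; lengths in m; the calibration is good to about 2 mm. A picture is of the moment at which its call begins: read the wrist's pose just before it. camera_info takes no time and is no camera call; for the wrist camera it gives the pose at the moment of the call.
- job.job_done(): hands the job in; it is judged then, once.
Trained networks look in the newest picture that a camera, given by its name, has taken for a name from the list of things; names that differ only in an ending like _2 or _b are one class to them, and where a whole thing is asked for, a point or a joint stands for the part that bears it (a point fixed in the world has none). Each returns a list of dicts, best first, with "score" (0 to 1); they miss things now and then, are a little off and sometimes report something else, mostly with a low value. They report only what shows in the picture. A call takes as long as a camera call. They do not tell look-alikes from the thing itself.
- cams.search_frame(thing, camera): "centre" ([column, row] in pixels, amid what is visible of it).
The state is a dict: "time": time; "joint_positions": joint angles; "qvel": joint speeds; "joint_torque": joint torques, N m; "tool_pos": TCP position; "orientation": TCP orientation; "contact_force": force on the tool from outside, world axes, zero at the start; "wrist_torque": the same for the moment, N m; "opening": finger opening in m; "grip_force": force on a finger pad.
Only numpy, scipy, OpenCV 4.12 (cv2) and the standard library are available. Lean on these libraries where they do the work, as an engineer would, in place of code of your own. Each camera call takes 0.05 s, during which the arm holds its last target. There are 200 camera calls.

## Working session

There is one attempt and no reset: what is moved stays moved. The work goes in short steps, Python scripts to look and compute and a shell command to move; the robot and the scene stay as the last step left them, time stands still between calls to the robot, and variables do not carry over. Pictures are saved under pics/ and viewed, at most 14 in all, crops included, and the job is handed in when it is done.

```bash
ls; mkdir -p pics; cat > h.py <<'E'
import numpy as np, cv2
from cell import get_obs, cams, job
from scipy.spatial.transform import Rotation as R
def cam(n):
    c=cams.camera_info(n); K=np.array([[c['fx'],0,c['cx']],[0,c['fy'],c['cy']],[0,0,1]]); return c,K
E
python3 - <<'E'
from h import *
for n in ("scene","top","wrist"):
    print(n,cams.camera_info(n))
    im=cams.grab_frame(n); cv2.imwrite(f"pics/{n}0.png",im[:,:,::-1])
    for t in "scraper scraper_grip scraper_edge cover_lip cover_hinge crank_axis crank_red crank_black pipe_top cutter_top post_top brush wax_tin".split():
        print(t,[(np.round(d['centre']).tolist(),round(d['score'],2)) for d in cams.search_frame(t,n)][:3])
print(get_obs())
a=[cv2.imread(f"pics/{n}0.png") for n in("scene","top")]
cv2.imwrite("pics/a.png",cv2.resize(np.vstack(a),(480,600))) 
E
```

```text
pics
scene {'fx': 453.45541070908007, 'fy': 453.45541070908007, 'cx': 315.59782388909497, 'cy': 197.24715955078838, 'eye': array([ 0.94006371, -0.71298816,  1.28730269]), 'attitude': array([-143.83381897,    0.75687327,   29.16234824])}
scraper [([353.0, 146.0], 0.94), ([284.0, 138.0], 0.55), ([351.0, 201.0], 0.53)]
scraper_grip [([283.0, 140.0], 0.74), ([352.0, 120.0], 0.72), ([355.0, 146.0], 0.71)]
scraper_edge [([279.0, 140.0], 0.79), ([352.0, 115.0], 0.72), ([358.0, 142.0], 0.61)]
cover_lip [([351.0, 202.0], 0.73)]
cover_hinge [([340.0, 234.0], 0.58)]
crank_axis [([340.0, 238.0], 0.9), ([262.0, 230.0], 0.34)]
crank_red [([325.0, 246.0], 0.94)]
crank_black [([322.0, 245.0], 0.82), ([232.0, 317.0], 0.46), ([354.0, 146.0], 0.44)]
pipe_top [([339.0, 237.0], 0.71), ([388.0, 277.0], 0.63)]
cutter_top []
post_top [([339.0, 238.0], 0.65), ([359.0, 185.0], 0.57)]
brush [([233.0, 317.0], 0.87)]
wax_tin [([263.0, 233.0], 0.95), ([348.0, 203.0], 0.63)]
top {'fx': 504.5052642816966, 'fy': 504.5052642816966, 'cx': 325.04129027453604, 'cy': 201.85870090847519, 'eye': array([0.32771061, 0.012708
[... 1140 characters left out ...]
]
{'time': 2.1, 'joint_positions': array([-8.45871057e+01,  1.50770012e+01, -2.76689364e+00,  7.21601472e+01,
        4.27387267e-04,  8.11006171e+01]), 'qvel': array([ 0.04047951,  0.06380208, -0.06387618,  0.01007987, -0.0654866 ,
       -0.06272016]), 'joint_torque': array([-1.54405898e-04, -6.37427115e+01,  3.84767926e+01,  1.09082186e-03,
       -1.24270923e-04,  1.63675878e-05]), 'tool_pos': array([ 0.12976826, -0.5087082 ,  0.25625898]), 'orientation': array([-1.79996073e+02, -1.04754937e-03,  1.43122772e+01]), 'contact_force': array([0.28985446, 0.42631865, 0.06558445]), 'wrist_torque': array([-0.00759617,  0.02136933, -0.00069043]), 'grip_force': 0.0, 'opening': 0.08524876874964749}
```

```bash
python3 - <<'E'
from h import *
a=cv2.imread("pics/scene0.png")[60:360,160:560]; b=cv2.imread("pics/top0.png")[90:330,120:480]
cv2.imwrite("pics/b1.png",cv2.resize(a,(800,600),interpolation=cv2.INTER_CUBIC)); cv2.imwrite("pics/b2.png",cv2.resize(b,(792,528),interpolation=cv2.INTER_CUBIC))
E
```

```text
(no output)
```

View pics/b1.png

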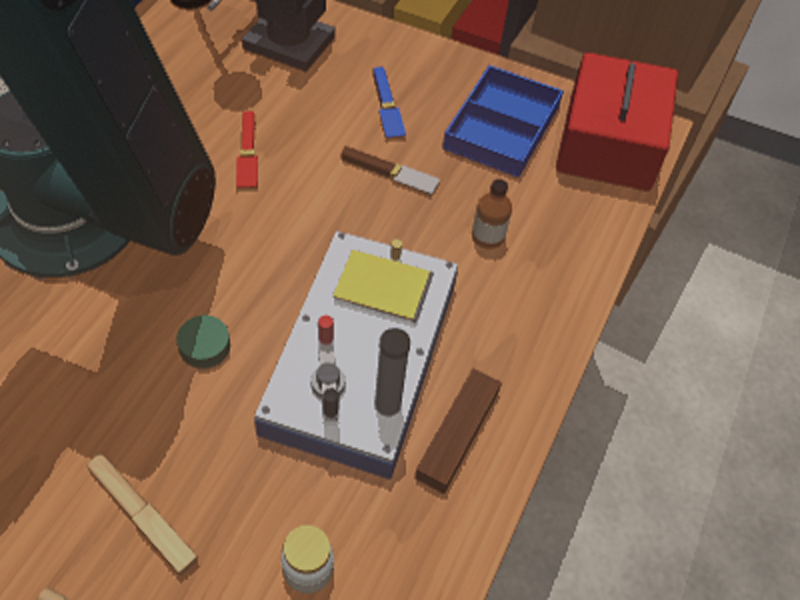

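View pics/b2.png

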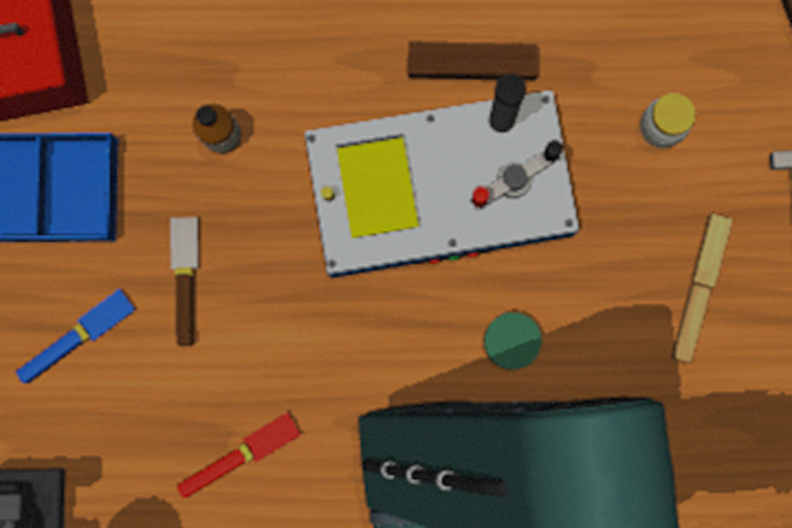

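```bash
cat >> h.py <<'E'
def P(n,c=None):
    c=c or cams.camera_info(n); Rm=R.from_euler('xyz',c['attitude'],degrees=True).as_matrix()
    K=np.array([[c['fx'],0,c['cx']],[0,c['fy'],c['cy']],[0,0,1]])
    return K@np.c_[Rm.T,-Rm.T@c['eye']]
def tri(*pp): # (P,(u,v))...
    A=np.vstack([[u*M[2]-M[0],v*M[2]-M[1]] for M,(u,v) in pp]); x=np.linalg.svd(A)[2][-1]; return x[:3]/x[3]
def proj(M,X):
    q=np.c_[np.atleast_2d(X),np.ones(len(np.atleast_2d(X)))]@M.T; return q[:,:2]/q[:,2:]
def onz(M,uv,z): # pixel to point at height z
    H=np.c_[M[:,:2],M[:,2]*z+M[:,3]]; x=np.linalg.solve(H,[*uv,1]); return np.array([x[0]/x[2],x[1]/x[2],z])
E
python3 - <<'E'
from h import *
from scipy.optimize import least_squares
T,S=P('top'),P('scene')
t=lambda u,v:(u/2.2+120,v/2.2+90); s=lambda u,v:(u/2+160,v/2+60)
D=dict(handle_end=((186,342),(346,154)),ferrule=((184,271),(397,169)),edge=((185,219),(435,187)),
post=((328,191),(397,243)),knob=((514,177),(328,373)),red=((480,195),(326,320)),black=((553,149),(331,396)),pipe=((510,88),(395,336)),
cFL=((353,237),(334,287)),cFR=((418,227),(334,287)),tin=((513,340),(204,340)))
D.update(cFL=((353,237),(351,252)),cFR=((418,227),(334,288)),cRL=((337,146),(431,265)),cRR=((404,136),(415,318)))
for k,(a,b) in D.items(): 
    X=tri((T,t(*a)),(S,s(*b))); print(k,np.round(X*1000), 'err', np.round(proj(T,X)-t(*a),1),np.round(proj(S,X)-s(*b),1))
tp=[((305,132),(.11,.19)),((553,91),(.11,-.19)),((578,229),(-.11,-.19)),((329,275),(-.11,.19))]
sp=[((458,266),(.11,.19)),((337,234),(-.11,.19)),((257,422),(-.11,-.19)),((393,463),(.11,-.19))]
def f(p):
    Rz=R.from_euler('z',p[2]).as_matrix(); r=[]
    for M,L,c in((T,tp,t),(S,sp,s)):
        for a,b in L: r.append(proj(M,Rz@[*b,.07]+[p[0],p[1],0])[0]-c(*a))
    return np.ravel(r)
q=least_squares(f,[.5,.1,0]);print(q.x,np.degrees(q.x[2]),np.round(q.fun,1))
E
```

```text
handle_end [384. 380.   5.] err [[-0.5 -0.7]] [[-1.   0.2]]
ferrule [491. 383.  15.] err [[-0.6 -0.8]] [[-1.1  0.2]]
edge [571. 384.   5.] err [[-0.4 -0.7]] [[-0.9  0.2]]
post [596. 157. 104.] err [[-0.4 -0.6]] [[-0.8  0.2]]
knob [ 614. -114.  103.] err [[-0.3 -0.4]] [[-0.6  0.1]]
red [581. -61. 153.] err [[-0.5 -0.6]] [[-1.   0.2]]
black [ 647. -166.  146.] err [[-0.4 -0.5]] [[-0.8  0.1]]
pipe [707. -98. 256.] err [[-0.4 -0.5]] [[-0.8  0.2]]
cFL [531. 122.  80.] err [[-0.2 -0.3]] [[-0.4  0.1]]
cFR [545.  28. 100.] err [[-0.8 -1. ]] [[-1.6  0.3]]
tin [ 381. -114.   18.] err [[-0.5 -0.5]] [[-0.8  0.1]]
cRL [663. 144. 101.] err [[-0.5 -0.7]] [[-1.   0.2]]
cRR [681.  47.  87.] err [[-0.6 -0.8]] [[-1.2  0.2]]
[ 0.61946951 -0.01142623  0.16967268] 9.72152820422547 [-0.4 -2.   0.6 -3.   2.  -0.8 -0.1 -1.1 -0.2 -1.5 -2.  -2.  -2.7 -2.2
  0.2 -0.3]
```

Candidates for the scraper in the top image: dark wooden handle at (204,211), the blue look-alike at (155,242) and the red one at (229,296). I choose the dark-handled one at (204,211). I'll turn the tool and move above it.

```bash
python3 -m jog '[{"yaw":-10.4},{"yaw":-10.4},{"yaw":-10.4},{"yaw":-10.4},{"yaw":-10.4},{"yaw":-10.4},{"yaw":-10.4},{"yaw":-10.4},{"yaw":-10.4},{"yaw":-10.4}]' && python3 -m jog '[{"yaw":-10.4},{"yaw":-10.4},{"yaw":-10.4},{"yaw":-10.4},{"yaw":-10.4},{"yaw":-10.4},{"tx":-27,"ty":45},{"tx":-27,"ty":45},{"tx":-27,"ty":45},{"tx":-27,"ty":45}]' && python3 -m jog '[{"tx":-27,"ty":45},{"tx":-27,"ty":45},{"tx":-27,"ty":45},{"tx":-27,"ty":45},{"tx":-27,"ty":45},{"tx":-27,"ty":45},{"tx":-5,"ty":40},{"tx":-5,"ty":40},{"tx":-5,"ty":40},{"tx":-5,"ty":40}]' && python3 -m jog '[{"tx":-5,"ty":40},{"tx":-5,"ty":40},{"tx":-5,"ty":40},{"tx":-5,"ty":40},{"tx":-5,"ty":40},{"tx":-5,"ty":40},{"tx":-5,"ty":40},{},{},{}]' && python3 - <<'E'
from h import *
print(get_obs()['tool_pos'],get_obs()['orientation'],cams.camera_info('wrist'))
im=cams.grab_frame('wrist'); cv2.imwrite('pics/w1.png',im[:,:,::-1])
E
```

```text
schema error: expected keys tx, ty, tz, yaw
```

```bash
python3 -m jog '[{"tx":0,"ty":0,"tz":0,"yaw":-10.4},{"tx":0,"ty":0,"tz":0,"yaw":-10.4},{"tx":0,"ty":0,"tz":0,"yaw":-10.4},{"tx":0,"ty":0,"tz":0,"yaw":-10.4},{"tx":0,"ty":0,"tz":0,"yaw":-10.4},{"tx":0,"ty":0,"tz":0,"yaw":-10.4},{"tx":0,"ty":0,"tz":0,"yaw":-10.4},{"tx":0,"ty":0,"tz":0,"yaw":-10.4},{"tx":0,"ty":0,"tz":0,"yaw":-10.4},{"tx":0,"ty":0,"tz":0,"yaw":-10.4}]' && python3 -m jog '[{"tx":0,"ty":0,"tz":0,"yaw":-10.4},{"tx":0,"ty":0,"tz":0,"yaw":-10.4},{"tx":0,"ty":0,"tz":0,"yaw":-10.4},{"tx":0,"ty":0,"tz":0,"yaw":-10.4},{"tx":0,"ty":0,"tz":0,"yaw":-10.4},{"tx":0,"ty":0,"tz":0,"yaw":-10.4},{"tx":-27,"ty":45,"tz":0,"yaw":0},{"tx":-27,"ty":45,"tz":0,"yaw":0},{"tx":-27,"ty":45,"tz":0,"yaw":0},{"tx":-27,"ty":45,"tz":0,"yaw":0}]' && python3 -m jog '[{"tx":-27,"ty":45,"tz":0,"yaw":0},{"tx":-27,"ty":45,"tz":0,"yaw":0},{"tx":-27,"ty":45,"tz":0,"yaw":0},{"tx":-27,"ty":45,"tz":0,"yaw":0},{"tx":-27,"ty":45,"tz":0,"yaw":0},{"tx":-27,"ty":45,"tz":0,"yaw":0},{"tx":-5,"ty":40,"tz":0,"yaw":0},{"tx":-5,"ty":40,"tz":0,"yaw":0},{"tx":-5,"ty":40,"tz":0,"yaw":0},{"tx":-5,"ty":40,"tz":0,"yaw":0}]' && python3 -m jog '[{"tx":-5,"ty":40,"tz":0,"yaw":0},{"tx":-5,"ty":40,"tz":0,"yaw":0},{"tx":-5,"ty":40,"tz":0,"yaw":0},{"tx":-5,"ty":40,"tz":0,"yaw":0},{"tx":-5,"ty":40,"tz":0,"yaw":0},{"tx":-5,"ty":40,"tz":0,"yaw":0},{"tx":-5,"ty":40,"tz":0,"yaw":0},{"tx":0,"ty":0,"tz":0,"yaw":0},{"tx":0,"ty":0,"tz":0,"yaw":0},{"tx":0,"ty":0,"tz":0,"yaw":0}]' && python3 - <<'E'
from h import *
print(get_obs()['tool_pos'],get_obs()['orientation'],cams.camera_info('wrist'))
im=cams.grab_frame('wrist'); cv2.imwrite('pics/w1.png',im[:,:,::-1])
E
```

```text
time: 3.35
tool_pos: [0.1298, -0.5087, 0.2563]
orientation: [180.0, -0.0, 118.7]
contact_force: [-0.2, -0.5, 0.7]
opening: 0.0854
grip_force: 0.0
time: 4.6
tool_pos: [0.236, -0.3259, 0.2564]
orientation: [-180.0, 0.0, -179.3]
contact_force: [0.8, -0.2, -0.6]
opening: 0.0856
grip_force: 0.0
time: 5.85
tool_pos: [0.4122, 0.1063, 0.2564]
orientation: [-180.0, 0.0, -179.3]
contact_force: [-0.4, 0.2, 0.6]
opening: 0.0857
grip_force: 0.0
time: 7.1
tool_pos: [0.4437, 0.3844, 0.2565]
orientation: [-180.0, 0.0, -179.3]
contact_force: [-0.2, -0.3, -0.4]
opening: 0.0854
grip_force: 0.0
[0.4437148  0.38443798 0.25651589] [-1.79998870e+02  6.50396413e-03 -1.79336025e+02] {'fx': 309.2284965430697, 'fy': 309.2284965430697, 'cx': 319.2947050038056, 'cy': 200.6306011272104, 'eye': array([0.37273413, 0.38473033, 0.3730482 ]), 'attitude': array([1.63818076e+02, 5.64632112e-02, 9.07101236e+01])}
```

View pics/w1.png

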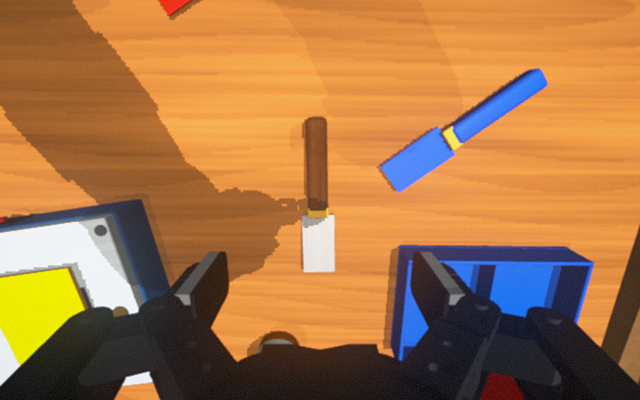

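The wrist picture shows the dark-handled scraper with a steel blade: handle end at (316,118), ferrule at (318,212), blade edge at (319,271). The blue look-alike is at (460,130) and a corner of the red one shows at the top, so the choice is right.

```bash
python3 - <<'E'
from h import *
W=P('wrist');T,S=P('top'),P('scene')
t=lambda u,v:(u/2.2+120,v/2.2+90); s=lambda u,v:(u/2+160,v/2+60)
for n,w,a,b in (('edge',(318.5,271),(185,219),(435,187)),('ferr',(318,212),(184,271),(397,169)),('hend',(316,117.5),(186,342),(346,154))):
    print(n,np.round([onz(W,w,z) for z in (0.011,.022)],4), np.round(tri((W,w),(T,t(*a)),(S,s(*b))),4))
E
```

```text
edge [[0.5735 0.3859 0.011 ]
 [0.5674 0.3858 0.022 ]] [0.5719 0.3839 0.0071]
ferr [[0.4925 0.3843 0.011 ]
 [0.4888 0.3843 0.022 ]] [0.491  0.3832 0.014 ]
hend [[0.38   0.3808 0.011 ]
 [0.3798 0.3809 0.022 ]] [0.383  0.3804 0.0037]
```

```bash
python3 -m jog '[{"tx":-22,"ty":-1.6,"tz":20,"yaw":-0.6},{"tx":0,"ty":0,"tz":30,"yaw":0},{"tx":0,"ty":0,"tz":35,"yaw":0},{"tx":0,"ty":0,"tz":35,"yaw":0},{"tx":0,"ty":0,"tz":35,"yaw":0},{"tx":0,"ty":0,"tz":30,"yaw":0},{"tx":0,"ty":0,"tz":20,"yaw":0},{"tx":0,"ty":0,"tz":15,"yaw":0},{"tx":0,"ty":0,"tz":8.5,"yaw":0},{"tx":0,"ty":0,"tz":0,"yaw":0}]' && python3 -m jog '[{"tx":0,"ty":0,"tz":0,"yaw":0},{"tx":0,"ty":0,"tz":0,"yaw":0},{"tx":0,"ty":0,"tz":0,"yaw":0},{"tx":0,"ty":0,"tz":0,"yaw":0},{"tx":0,"ty":0,"tz":0,"yaw":0},{"tx":0,"ty":0,"tz":0,"yaw":0},{"tx":0,"ty":0,"tz":0,"yaw":0},{"tx":0,"ty":0,"tz":-5,"yaw":0},{"tx":0,"ty":0,"tz":-30,"yaw":0},{"tx":0,"ty":0,"tz":-60,"yaw":0}]' 0
```

```text
time: 8.4
tool_pos: [0.4658, 0.3837, 0.0274]
orientation: [-180.0, -0.0, -178.7]
contact_force: [0.7, -0.2, 0.4]
opening: 0.0854
grip_force: 0.0
time: 9.65
tool_pos: [0.4646, 0.3832, 0.1223]
orientation: [-179.9, -0.2, -178.7]
contact_force: [0.7, 0.6, -1.7]
opening: 0.0228
grip_force: 59.0
```

```bash
python3 -m jog '[{"tx":0,"ty":0,"tz":-24,"yaw":-4.2},{"tx":0,"ty":0,"tz":-24,"yaw":-4.2},{"tx":16.6,"ty":-45.5,"tz":0,"yaw":0},{"tx":16.6,"ty":-45.5,"tz":0,"yaw":0},{"tx":16.6,"ty":-45.5,"tz":0,"yaw":0},{"tx":16.6,"ty":-45.5,"tz":0,"yaw":0},{"tx":16.6,"ty":-45.5,"tz":0,"yaw":0},{"tx":16.6,"ty":-45.5,"tz":0,"yaw":0},{"tx":16.6,"ty":-45.5,"tz":0,"yaw":0},{"tx":0,"ty":0,"tz":0,"yaw":0}]' && python3 -m jog '[{"tx":0,"ty":0,"tz":0,"yaw":0},{"tx":0,"ty":0,"tz":0,"yaw":0},{"tx":0,"ty":0,"tz":0,"yaw":0},{"tx":0,"ty":0,"tz":0,"yaw":0},{"tx":0,"ty":0,"tz":10,"yaw":0},{"tx":0,"ty":0,"tz":10,"yaw":0},{"tx":0,"ty":0,"tz":10,"yaw":0},{"tx":0,"ty":0,"tz":0,"yaw":0},{"tx":0,"ty":0,"tz":0,"yaw":0},{"tx":0,"ty":0,"tz":0,"yaw":0}]' && python3 - <<'E'
from h import *
print(get_obs()['tool_pos'],get_obs()['orientation'],cams.camera_info('wrist'))
im=cams.grab_frame('wrist'); cv2.imwrite('pics/w2.png',im[:,:,::-1])
im=cams.grab_frame('top'); cv2.imwrite('pics/t2.png',im[:,:,::-1])
im=cams.grab_frame('scene'); cv2.imwrite('pics/s2.png',im[:,:,::-1])
a=cv2.imread('pics/w2.png');b=cv2.imread('pics/s2.png')[100:300,240:440]
cv2.imwrite('pics/c2.png',np.vstack([a,]))
E
```

```text
time: 10.9
tool_pos: [0.4044, 0.0481, 0.1711]
orientation: [-180.0, 0.0, -170.5]
contact_force: [0.3, 0.4, -1.6]
opening: 0.0229
grip_force: 59.4
time: 12.15
tool_pos: [0.4051, 0.0504, 0.141]
orientation: [-180.0, 0.0, -170.3]
contact_force: [-0.2, 0.5, -1.6]
opening: 0.0227
grip_force: 59.4
[0.40511368 0.05037743 0.1410333 ] [-1.79994027e+02  2.88671954e-02 -1.70289758e+02] {'fx': 309.2284965430697, 'fy': 309.2284965430697, 'cx': 319.2947050038056, 'cy': 200.6306011272104, 'eye': array([0.33510111, 0.0395498 , 0.25754141]), 'attitude': array([1.63804977e+02, 6.21896524e-02, 9.97558281e+01])}
```

View pics/c2.png

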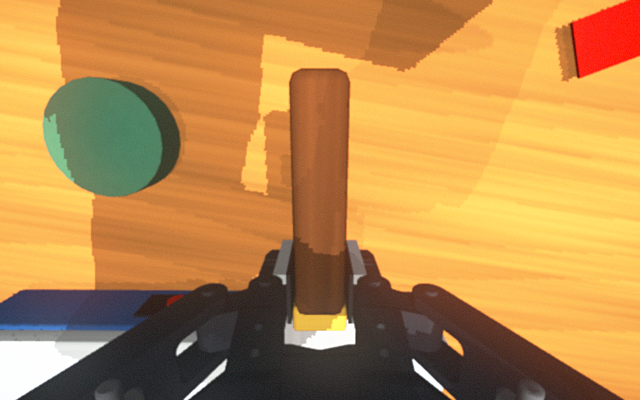

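The scraper sits straight in the fingers, but the blade tip is hidden by the gripper. I'll check it in the scene and top views.

```bash
python3 - <<'E'
from h import *
a=cv2.imread('pics/s2.png')[140:260,230:430];b=cv2.imread('pics/t2.png')[130:230,220:420]
cv2.imwrite('pics/c3.png',np.vstack([cv2.resize(a,(600,360),interpolation=cv2.INTER_CUBIC),cv2.resize(b[:80],(600,240),interpolation=cv2.INTER_CUBIC)]))
# predictions
T,S=P('top'),P('scene'); o=get_obs(); p=o['tool_pos']; x=np.array([.986,.169,0])
e=p+.107*x-[0,0,.0164]; print('edge',e)
L=np.array([.5385,.0736,.082])
for n,X in (('edge',e),('lip',L)):
    print(n,(proj(S,X)[0]-[230,140])*3,(proj(T,X)[0]-[220,130])*3+[0,360])
E
```

```text
edge [0.51053187 0.06847959 0.12457185]
edge [276.36303469 140.32011953] [228.99421459 575.93215557]
lip [301.01687529 170.3484455 ] [225.55320354 554.66541385]
```

View pics/c3.png

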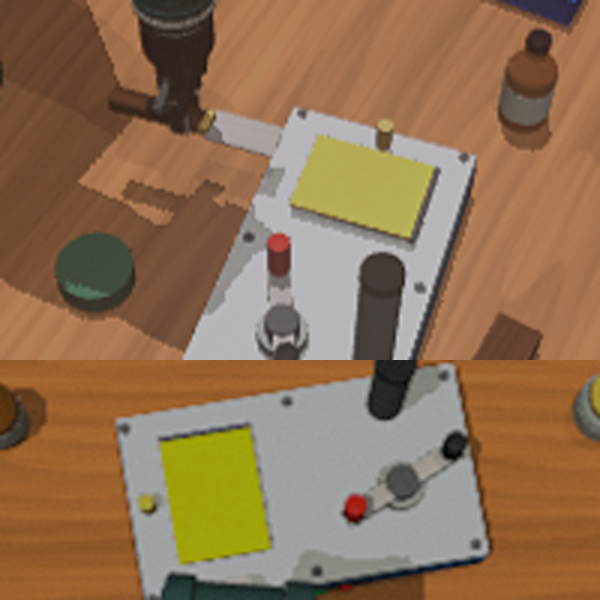

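The blade edge is at scene crop (279,142) and the lip midpoint at (304,173), both within about 1 px of my predictions. Now lower and insert the blade under the lip.

```bash
python3 -m jog '[{"tx":0,"ty":0,"tz":14,"yaw":0},{"tx":0,"ty":0,"tz":14,"yaw":0},{"tx":0,"ty":0,"tz":12,"yaw":0},{"tx":0,"ty":0,"tz":8.6,"yaw":0},{"tx":0,"ty":0,"tz":0,"yaw":0},{"tx":-12,"ty":0,"tz":0,"yaw":0},{"tx":-12,"ty":0,"tz":0,"yaw":0},{"tx":-12,"ty":0,"tz":0,"yaw":0},{"tx":-12,"ty":0,"tz":0,"yaw":0},{"tx":0,"ty":0,"tz":0,"yaw":0}]'; python3 - <<'E'
from h import *
print(get_obs()['tool_pos'],get_obs()['contact_force'],get_obs()['wrist_torque'])
im=cams.grab_frame('scene'); cv2.imwrite('pics/s3.png',im[:,:,::-1])
cv2.imwrite('pics/c4.png',cv2.resize(im[140:240,250:400,::-1],(600,400),interpolation=cv2.INTER_CUBIC))
E
```

```text
time: 13.55
tool_pos: [0.4531, 0.0586, 0.0921]
orientation: [-180.0, 0.0, -170.3]
contact_force: [-0.3, 0.4, -2.0]
opening: 0.0227
grip_force: 59.4
[0.45312881 0.05863132 0.09207329] [-0.29994835  0.41318502 -1.96468273] [-0.02990987  0.00190048 -0.05361237]
```

View pics/c4.png

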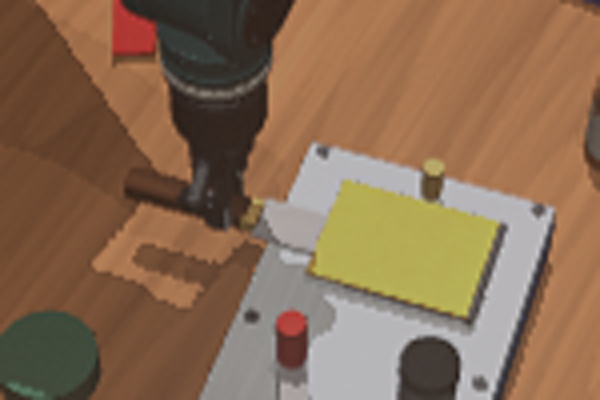

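The blade is under the front edge (crop (320,235)) with no contact force. Now the lifting arc.

```bash
python3 -m jog '[{"tx":0,"ty":0,"tz":-4.5,"yaw":0},{"tx":-0.4,"ty":0,"tz":-10,"yaw":0},{"tx":-1.4,"ty":0,"tz":-10,"yaw":0},{"tx":-5.2,"ty":0,"tz":-19.4,"yaw":0},{"tx":-8.5,"ty":0,"tz":-18.2,"yaw":0},{"tx":-11.5,"ty":0,"tz":-16.4,"yaw":0},{"tx":-14.2,"ty":0,"tz":-14.2,"yaw":0},{"tx":-16.4,"ty":0,"tz":-11.5,"yaw":0},{"tx":0,"ty":0,"tz":0,"yaw":0},{"tx":0,"ty":0,"tz":0,"yaw":0}]'; python3 - <<'E'
from h import *
print(get_obs()['tool_pos'],get_obs()['contact_force'],get_obs()['wrist_torque'])
im=cams.grab_frame('scene'); cv2.imwrite('pics/s4.png',im[:,:,::-1])
cv2.imwrite('pics/c5.png',cv2.resize(im[120:240,250:430,::-1],(600,400),interpolation=cv2.INTER_CUBIC))
E
```

```text
time: 14.85
tool_pos: [0.5084, 0.0682, 0.1963]
orientation: [180.0, -0.0, -170.3]
contact_force: [-0.3, 1.0, -1.4]
opening: 0.0229
grip_force: 59.4
[0.50839731 0.06817283 0.19625839] [-0.3460403   0.98333086 -1.41320053] [-0.04846735  0.02109158 -0.00854096]
```

View pics/c5.png

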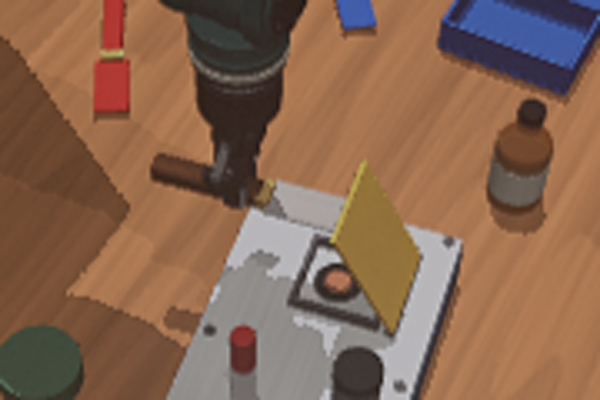

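The cover is at about 60° on the blade (top edge at (365,165)–(335,240)) and the copper cutter shows at (337,282). Continuing past upright, then backing off.

```bash
python3 -m jog '[{"tx":-18.2,"ty":0,"tz":-8.5,"yaw":0},{"tx":-19.4,"ty":0,"tz":-5.2,"yaw":0},{"tx":-20,"ty":0,"tz":-1.7,"yaw":0},{"tx":-7,"ty":0,"tz":0.4,"yaw":0},{"tx":-7,"ty":0,"tz":0.5,"yaw":0},{"tx":0,"ty":0,"tz":0,"yaw":0},{"tx":0,"ty":0,"tz":0,"yaw":0},{"tx":20,"ty":0,"tz":0,"yaw":0},{"tx":40,"ty":0,"tz":0,"yaw":0},{"tx":40,"ty":0,"tz":0,"yaw":0}]'; python3 -m jog '[{"tx":40,"ty":0,"tz":0,"yaw":0},{"tx":20,"ty":45,"tz":0,"yaw":0},{"tx":0,"ty":45,"tz":0,"yaw":0},{"tx":0,"ty":45,"tz":0,"yaw":0},{"tx":0,"ty":45,"tz":0,"yaw":0},{"tx":0,"ty":45,"tz":0,"yaw":0},{"tx":0,"ty":45,"tz":0,"yaw":0},{"tx":0,"ty":20,"tz":0,"yaw":4.2},{"tx":0,"ty":0,"tz":0,"yaw":4.2},{"tx":0,"ty":0,"tz":0,"yaw":0}]'; python3 - <<'E'
from h import *
im=cams.grab_frame('scene'); cv2.imwrite('pics/s5.png',im[:,:,::-1])
im2=cams.grab_frame('top'); cv2.imwrite('pics/t5.png',im2[:,:,::-1])
a=cv2.resize(im[150:270,290:410,::-1],(600,600),interpolation=cv2.INTER_CUBIC)
cv2.imwrite('pics/c6.png',a)
E
```

```text
time: 16.15
tool_pos: [0.4796, 0.0633, 0.2108]
orientation: [-180.0, 0.0, -170.3]
contact_force: [0.2, 0.2, -0.5]
opening: 0.0229
grip_force: 59.5
time: 17.4
tool_pos: [0.3726, 0.3392, 0.2109]
orientation: [180.0, 0.0, -178.6]
contact_force: [-0.0, 0.2, -0.4]
opening: 0.0225
grip_force: 59.6
```

View pics/c6.png

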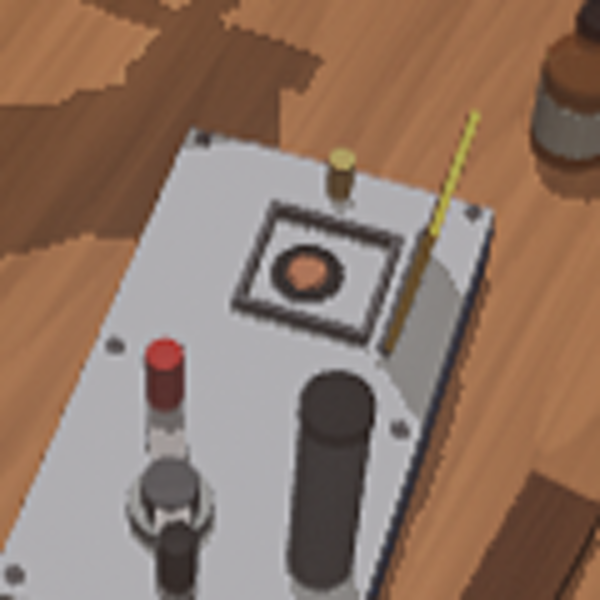

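The cover stands open, seen edge-on from (385,350) to (475,112), with the cutter at (307,270) and the post top at (342,158). Now I'll check the cover angle and lay the scraper down.

```bash
python3 -m jog '[{"tx":-24,"ty":11,"tz":10,"yaw":0},{"tx":-24,"ty":11,"tz":20,"yaw":0},{"tx":-24,"ty":11,"tz":30,"yaw":0},{"tx":-22,"ty":9,"tz":30,"yaw":0},{"tx":0,"ty":0,"tz":30,"yaw":0},{"tx":0,"ty":0,"tz":25,"yaw":0},{"tx":0,"ty":0,"tz":18,"yaw":0},{"tx":0,"ty":0,"tz":12,"yaw":0},{"tx":0,"ty":0,"tz":6,"yaw":0},{"tx":0,"ty":0,"tz":1.5,"yaw":0}]'; python3 - <<'E'
from h import *
S=P('scene');T=P('top');x=np.array([.986,.169,0]);y=np.array([-.169,.986,0]);H=np.array([.6715,.0964,.082])
for d in (85,90,95,100):
    c,s=np.cos(np.radians(d)),np.sin(np.radians(d)); L=H+.135*(-c*x+[0,0,s]); N=.006*(s*x+[0,0,c])
    pts=[H-.05*y,H-.05*y+N, L+.05*y,L+.05*y+N, L-.05*y,L-.05*y+N]
    print(d,np.round((proj(S,pts)-[290,150])*5).tolist())
E
```

```text
time: 18.75
tool_pos: [0.4661, 0.3833, 0.0285]
orientation: [180.0, 0.0, -178.7]
contact_force: [-0.1, 0.7, -0.7]
opening: 0.0228
grip_force: 59.6
85 [[379.0, 350.0], [388.0, 352.0], [421.0, 94.0], [431.0, 96.0], [377.0, 218.0], [387.0, 220.0]]
90 [[379.0, 350.0], [388.0, 352.0], [440.0, 98.0], [450.0, 101.0], [396.0, 223.0], [406.0, 226.0]]
95 [[379.0, 350.0], [388.0, 353.0], [459.0, 104.0], [468.0, 107.0], [416.0, 229.0], [426.0, 232.0]]
100 [[379.0, 350.0], [388.0, 353.0], [477.0, 110.0], [487.0, 114.0], [435.0, 236.0], [445.0, 239.0]]
```

The cover is at about 97°. Release the scraper and rise.

```bash
python3 -m jog '[{"tx":0,"ty":0,"tz":1,"yaw":0},{"tx":0,"ty":0,"tz":0,"yaw":0},{"tx":0,"ty":0,"tz":0,"yaw":0},{"tx":0,"ty":0,"tz":0,"yaw":0},{"tx":0,"ty":0,"tz":0,"yaw":0},{"tx":0,"ty":0,"tz":0,"yaw":0},{"tx":0,"ty":0,"tz":0,"yaw":0},{"tx":0,"ty":0,"tz":0,"yaw":0},{"tx":0,"ty":0,"tz":0,"yaw":0},{"tx":0,"ty":0,"tz":0,"yaw":0}]' 22.8; python3 -m jog '[{"tx":0,"ty":0,"tz":0,"yaw":0},{"tx":0,"ty":0,"tz":0,"yaw":0},{"tx":0,"ty":0,"tz":0,"yaw":0},{"tx":0,"ty":0,"tz":0,"yaw":0},{"tx":0,"ty":0,"tz":-10,"yaw":0},{"tx":0,"ty":0,"tz":-40,"yaw":0},{"tx":0,"ty":0,"tz":-60,"yaw":0},{"tx":0,"ty":0,"tz":-60,"yaw":0},{"tx":0,"ty":0,"tz":-60,"yaw":0},{"tx":0,"ty":0,"tz":0,"yaw":0}]' 75; python3 - <<'E'
from h import *
T,S=P('top'),P('scene')
for n in('top','scene'): im=cams.grab_frame(n); cv2.imwrite(f'pics/{n}6.png',im[:,:,::-1])
print([cams.search_frame(t,n) for n in ('top','scene') for t in('cutter_top','post_top')])
E
```

```text
time: 20.0
tool_pos: [0.4662, 0.3834, 0.0283]
orientation: [180.0, 0.1, -178.7]
contact_force: [-2.1, -2.2, 6.5]
opening: 0.0229
grip_force: 46.5
time: 21.25
tool_pos: [0.4671, 0.384, 0.2627]
orientation: [179.8, 0.4, -178.7]
contact_force: [0.2, -0.2, -0.4]
opening: 0.075
grip_force: 0.0
[[], [{'centre': [316.3, 170.5], 'score': 0.39}, {'centre': [291.2, 175.9], 'score': 0.35}], [{'centre': [351.9, 204.9], 'score': 0.4}, {'centre': [338.5, 233.9], 'score': 0.22}], [{'centre': [355.4, 185.1], 'score': 0.58}, {'centre': [322.6, 245.0], 'score': 0.5}]]
```

```bash
cat > snap.py <<'E'
from h import *
import sys,pickle
for n in sys.argv[2:] or ['wrist']:
    c=cams.camera_info(n); im=cams.grab_frame(n); pickle.dump((c,im),open(f'pics/{sys.argv[1]}_{n}.pkl','wb'))
E
python3 -m jog '[{"tx":0,"ty":0,"tz":0,"yaw":-8.4},{"tx":-2.5,"ty":-38.7,"tz":0,"yaw":0},{"tx":-2.5,"ty":-38.7,"tz":0,"yaw":0},{"tx":-2.5,"ty":-38.7,"tz":0,"yaw":0},{"tx":-2.5,"ty":-38.7,"tz":0,"yaw":0},{"tx":-2.5,"ty":-38.7,"tz":0,"yaw":0},{"tx":-2.5,"ty":-38.7,"tz":6,"yaw":0},{"tx":-2.5,"ty":-38.7,"tz":6,"yaw":0},{"tx":0,"ty":0,"tz":0,"yaw":0},{"tx":0,"ty":0,"tz":0,"yaw":0}]'; python3 snap.py A
python3 -m jog '[{"tx":-35,"ty":0,"tz":0,"yaw":0},{"tx":-35,"ty":0,"tz":0,"yaw":0},{"tx":0,"ty":0,"tz":0,"yaw":0},{"tx":0,"ty":0,"tz":0,"yaw":0},{"tx":0,"ty":0,"tz":0,"yaw":0},{"tx":0,"ty":0,"tz":0,"yaw":0},{"tx":0,"ty":0,"tz":0,"yaw":0},{"tx":0,"ty":0,"tz":0,"yaw":0},{"tx":0,"ty":0,"tz":0,"yaw":0},{"tx":0,"ty":0,"tz":0,"yaw":0}]'; python3 snap.py B
python3 -m jog '[{"tx":10,"ty":-20,"tz":0,"yaw":0},{"tx":10,"ty":-30,"tz":0,"yaw":0},{"tx":10,"ty":-30,"tz":0,"yaw":0},{"tx":0,"ty":0,"tz":0,"yaw":0},{"tx":0,"ty":0,"tz":0,"yaw":0},{"tx":0,"ty":0,"tz":0,"yaw":0},{"tx":0,"ty":0,"tz":0,"yaw":0},{"tx":0,"ty":0,"tz":0,"yaw":0},{"tx":0,"ty":0,"tz":0,"yaw":0},{"tx":0,"ty":0,"tz":0,"yaw":0}]'; python3 snap.py C; python3 - <<'E'
import pickle,cv2,numpy as np
r=[]
for k in 'ABC': c,im=pickle.load(open(f'pics/{k}_wrist.pkl','rb')); r.append(cv2.resize(im[:,:,::-1],(480,300)))
r.append(r[0]*0)
cv2.imwrite('pics/c7.png',cv2.resize(np.vstack([np.hstack(r[:2]),np.hstack(r[2:])]),(800,500)))
E
```

```text
time: 22.8
tool_pos: [0.5286, 0.1194, 0.245]
orientation: [180.0, -0.1, -170.3]
contact_force: [0.3, -0.1, 0.7]
opening: 0.0748
grip_force: 0.0
time: 24.1
tool_pos: [0.5979, 0.131, 0.2453]
orientation: [-180.0, -0.0, -170.3]
contact_force: [0.4, 1.0, 0.1]
opening: 0.075
grip_force: 0.0
time: 25.4
tool_pos: [0.5818, 0.0472, 0.2454]
orientation: [180.0, 0.0, -170.3]
contact_force: [-0.6, -0.6, 0.5]
opening: 0.075
grip_force: 0.0
```

View pics/c7.png

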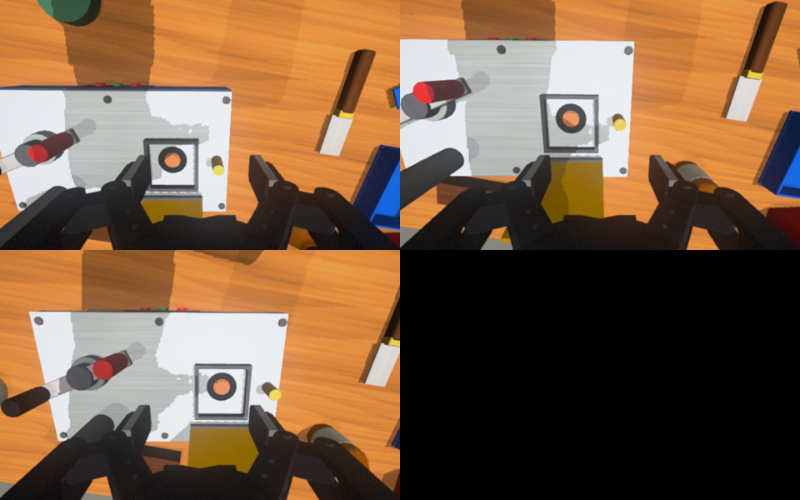

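All three wrist views show the copper cutter (A: (275,256), B: (274,189), C: (355,219)), the brass post (A: (349,272), B: (350,198), C: (440,232)) and the red handle. The scraper lies flat on the right.

```bash
cat > meas.py <<'E'
from h import *
import pickle
def blob(im,uv,kind,w=22):
    u,v=map(int,uv); u0,v0=max(u-w,0),max(v-w,0); c=cv2.resize(im[v0:v+w,u0:u+w],None,fx=4,fy=4,interpolation=cv2.INTER_CUBIC); h=cv2.cvtColor(c,cv2.COLOR_RGB2HSV).astype(int)
    H,Sa,V=h[...,0],h[...,1],h[...,2]
    m={'copper':(H<18)&(Sa>75)&(V>90),'brass':(H>20)&(H<36)&(Sa>90)&(V>165),'red':((H<6)|(H>174))&(Sa>120)&(V>165)}[kind]
    m=cv2.morphologyEx(m.astype(np.uint8),cv2.MORPH_OPEN,np.ones((5,5)))
    cs,_=cv2.findContours(m,cv2.RETR_EXTERNAL,cv2.CHAIN_APPROX_NONE); k=max(cs,key=cv2.contourArea)
    (x,y),ax,_=cv2.fitEllipse(cv2.convexHull(k)); return np.array([(x+.5)/4-.5+u0,(y+.5)/4-.5+v0]),np.array(ax)/4
def run(views):
    out={}
    for kind in ('copper','brass','red'):
        ob=[]
        for k,g in views.items():
            if kind not in g: continue
            c,im=pickle.load(open(f'pics/{k}_wrist.pkl','rb')); M=P('',c); uv,ax=blob(im,g[kind],kind); ob.append((M,uv)); print(kind,k,np.round(uv,1),np.round(ax,1))
        X=tri(*ob); out[kind]=X; print(kind,np.round(X*1000,1),[np.round(proj(M,X)[0]-uv,2).tolist() for M,uv in ob])
    return out
E
python3 - <<'E'
from meas import *
o=run({'A':dict(copper=(275,256),brass=(349,272),red=(61,246)),'B':dict(copper=(274,189),brass=(350,198),red=(38,147)),'C':dict(copper=(355,219),brass=(440,232),red=(165,192))})
d=(o['brass']-o['copper'])*1000; print(d,np.hypot(*d[:2]),np.degrees(np.arctan2(-d[0],d[1])))
E
```

```text
copper A [275.7 256. ] [24.4 26.8]
copper B [273.2 189.6] [26.7 28.5]
copper C [354.4 218.8] [25.7 27.5]
copper [607.9  88.2  70.6] [[-0.06, -0.11], [-0.01, 0.06], [0.07, 0.05]]
brass A [349.2 271.9] [16.5 18. ]
brass B [351.6 199.2] [18.9 19.4]
brass C [439.9 231.5] [17.6 19.8]
brass [595.8 160.1 103.3] [[-0.02, 0.06], [0.06, -0.01], [-0.03, -0.06]]
red A [ 60.2 245.8] [25.3 32.3]
red B [ 36.8 148.1] [29.5 37.3]
red C [163.7 191.5] [28.5 32.6]
red [582.9 -60.7 155.4] [[0.18, -0.0], [-0.07, -0.28], [-0.13, 0.27]]
[-12.07942817  71.94830473  32.72235201] 72.95526806619579 9.53052724878682
```

Cutter top at z = 70.6 and post top at 103.3, 72.96 mm apart (should be 73). The gap is 32.7 mm, so about 1.36 turns (491°). Now I'll look at the crank from above.

```bash
python3 -m jog '[{"tx":0,"ty":-20,"tz":-15,"yaw":0},{"tx":2,"ty":-30,"tz":-20,"yaw":0},{"tx":2,"ty":-36,"tz":0,"yaw":0},{"tx":2,"ty":-36,"tz":0,"yaw":0},{"tx":2,"ty":-36,"tz":0,"yaw":0},{"tx":0,"ty":0,"tz":0,"yaw":0},{"tx":0,"ty":0,"tz":0,"yaw":0},{"tx":0,"ty":0,"tz":0,"yaw":0},{"tx":0,"ty":0,"tz":0,"yaw":0},{"tx":0,"ty":0,"tz":0,"yaw":0}]' 85; python3 snap.py D;  python3 - <<'E'
import pickle,cv2,numpy as np
c,im=pickle.load(open('pics/D_wrist.pkl','rb')); print(c['eye'])
cv2.imwrite('pics/c8.png',cv2.resize(im[100:340,140:460,::-1],(800,600),interpolation=cv2.INTER_CUBIC))
E
```

```text
time: 26.7
tool_pos: [0.6006, -0.1095, 0.2805]
orientation: [-180.0, 0.0, -170.3]
contact_force: [0.3, 0.2, 1.4]
opening: 0.0846
grip_force: 0.0
[ 0.53063952 -0.12040069  0.39700062]
```

View pics/c8.png

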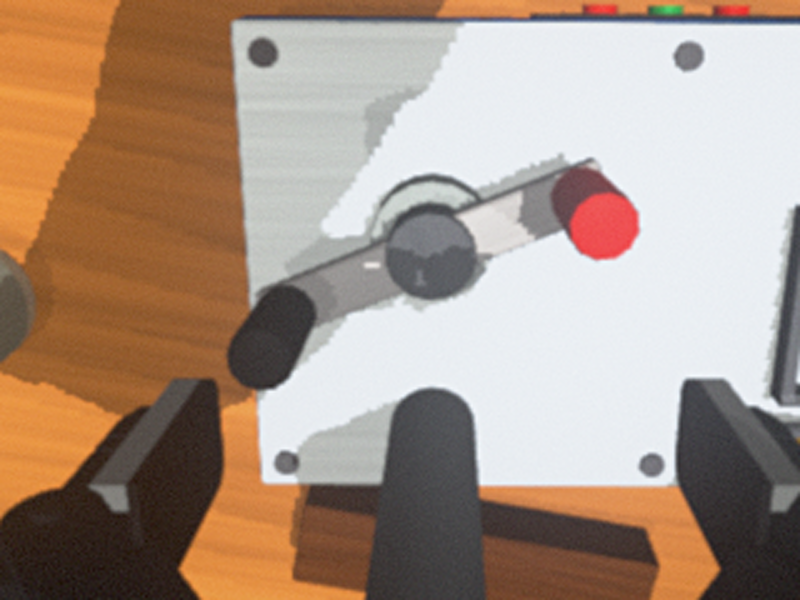

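Black handle top at crop (263,355), red top at (604,224), hub knob at (431,256), and the pipe rising below it.

```bash
python3 - <<'E'
from h import *
import pickle
c,im=pickle.load(open('pics/D_wrist.pkl','rb')); M=P('',c); T,S=P('top'),P('scene')
w=lambda u,v:(u/2.5+140,v/2.5+100)
r=onz(M,w(604,224),.162); b=onz(M,w(263,355),.162); m=(r+b)/2; d=r-b
print(r,b,m,np.hypot(*d[:2]))
k=tri((M,w(431,256)),(T,(514/2.2+120,177/2.2+90)),(S,(328/2+160,373/2+60))); print('knob',k)
x=np.array([.9862,.1656]);y=np.array([-.1656,.9862]);e=(b-m)[:2]; print('phi black',np.degrees(np.arctan2(-e@y,e@x)))
t=get_obs()['tool_pos']; f=b[:2]-t[:2]; X=np.array([np.cos(np.radians(-170.3)),np.sin(np.radians(-170.3))]); Y=np.array([np.sin(np.radians(-170.3)),-np.cos(np.radians(-170.3))]); print('tx,ty',f@X*1e3,f@Y*1e3)
E
```

```text
[ 0.5806605  -0.06249964  0.162     ] [ 0.643177   -0.16312957  0.162     ] [ 0.61191875 -0.11281461  0.162     ] 0.11846811655155569
knob [ 0.61488911 -0.11357648  0.10446125]
phi black 67.68134097858234
tx,ty -32.96466511636996 -59.88104866737633
```

```bash
python3 -m jog '[{"tx":-18.1,"ty":-31.7,"tz":0,"yaw":0},{"tx":-18.1,"ty":-31.8,"tz":0,"yaw":0},{"tx":0,"ty":0,"tz":20,"yaw":0},{"tx":0,"ty":0,"tz":30,"yaw":0},{"tx":0,"ty":0,"tz":30,"yaw":0},{"tx":0,"ty":0,"tz":25,"yaw":0},{"tx":0,"ty":0,"tz":17,"yaw":0},{"tx":0,"ty":0,"tz":10,"yaw":0},{"tx":0,"ty":0,"tz":5.5,"yaw":0},{"tx":0,"ty":0,"tz":0,"yaw":0}]' 62; python3 -m jog '[{"tx":0,"ty":0,"tz":0,"yaw":0},{"tx":0,"ty":0,"tz":0,"yaw":0},{"tx":0,"ty":0,"tz":0,"yaw":0},{"tx":0,"ty":0,"tz":0,"yaw":0},{"tx":0,"ty":0,"tz":0,"yaw":0},{"tx":0,"ty":0,"tz":0,"yaw":0},{"tx":0,"ty":0,"tz":0,"yaw":0},{"tx":0,"ty":0,"tz":0,"yaw":0},{"tx":0,"ty":0,"tz":0,"yaw":0},{"tx":0,"ty":0,"tz":0,"yaw":0}]' 0
python3 - <<'E'
# tool increments for circle: tool x=-x_l, tool y=+y_l ; pos=62(cos,-sin)
import numpy as np
def inc(a,b): a,b=np.radians([a,b]); return np.round(62*np.array([-(np.cos(b)-np.cos(a)),-(np.sin(b)-np.sin(a))]),1)
s=np.linspace(68,300,19)
for a,b in zip(s,s[1:]): print(round(a,1),inc(a,b).tolist())
print(get_obs() if 0 else '')
E
```

```text
time: 28.0
tool_pos: [0.647, -0.1664, 0.143]
orientation: [-180.0, 0.0, -170.3]
contact_force: [-0.9, 0.5, -0.4]
opening: 0.0621
grip_force: 0.0
time: 29.25
tool_pos: [0.6473, -0.1668, 0.1435]
orientation: [-179.9, 0.1, -170.3]
contact_force: [0.2, -3.0, 6.0]
opening: 0.0227
grip_force: 58.6
68.0 [13.4, -3.7]
80.9 [13.9, -0.6]
93.8 [13.7, 2.5]
106.7 [12.8, 5.5]
119.6 [11.3, 8.2]
132.4 [9.2, 10.5]
145.3 [6.6, 12.3]
158.2 [3.7, 13.4]
171.1 [0.6, 13.9]
184.0 [-2.5, 13.7]
196.9 [-5.5, 12.8]
209.8 [-8.2, 11.2]
222.7 [-10.5, 9.1]
235.6 [-12.3, 6.5]
248.4 [-13.4, 3.6]
261.3 [-13.9, 0.5]
274.2 [-13.7, -2.6]
287.1 [-12.8, -5.6]
```

```bash
python3 -m jog '[{"tx":13.4,"ty":-3.7,"tz":0,"yaw":0},{"tx":13.9,"ty":-0.6,"tz":0,"yaw":0},{"tx":13.7,"ty":2.5,"tz":0,"yaw":0},{"tx":12.8,"ty":5.5,"tz":0,"yaw":0},{"tx":0,"ty":0,"tz":0,"yaw":0},{"tx":0,"ty":0,"tz":0,"yaw":0},{"tx":0,"ty":0,"tz":0,"yaw":0},{"tx":0,"ty":0,"tz":0,"yaw":0},{"tx":0,"ty":0,"tz":0,"yaw":0},{"tx":0,"ty":0,"tz":0,"yaw":0}]'
```

```text
time: 30.5
tool_pos: [0.5933, -0.1725, 0.1435]
orientation: [-179.9, -0.0, -170.3]
contact_force: [-5.6, -5.0, 9.5]
opening: 0.0227
grip_force: 59.3
```

```bash
python3 -m jog '[{"tx":11.3,"ty":8.2,"tz":0,"yaw":0},{"tx":9.2,"ty":10.5,"tz":0,"yaw":0},{"tx":6.6,"ty":12.3,"tz":0,"yaw":0},{"tx":3.7,"ty":13.4,"tz":0,"yaw":0},{"tx":0.6,"ty":13.9,"tz":0,"yaw":0},{"tx":-2.5,"ty":13.7,"tz":0,"yaw":0},{"tx":-5.5,"ty":12.8,"tz":0,"yaw":0},{"tx":-8.2,"ty":11.2,"tz":0,"yaw":0},{"tx":0,"ty":0,"tz":0,"yaw":0},{"tx":0,"ty":0,"tz":0,"yaw":0}]'
```

```text
time: 31.75
tool_pos: [0.5631, -0.0794, 0.1435]
orientation: [180.0, 0.1, -170.2]
contact_force: [1.4, 1.7, 7.3]
opening: 0.0228
grip_force: 59.3
```

```bash
python3 -m jog '[{"tx":-10.5,"ty":9.1,"tz":0,"yaw":0},{"tx":-12.3,"ty":6.5,"tz":0,"yaw":0},{"tx":-13.4,"ty":3.6,"tz":0,"yaw":0},{"tx":-13.9,"ty":0.5,"tz":0,"yaw":0},{"tx":-13.7,"ty":-2.6,"tz":0,"yaw":0},{"tx":-12.8,"ty":-5.6,"tz":0,"yaw":0},{"tx":0,"ty":0,"tz":0,"yaw":0},{"tx":0,"ty":0,"tz":0,"yaw":0},{"tx":0,"ty":0,"tz":0,"yaw":0},{"tx":0,"ty":0,"tz":0,"yaw":0}]'
```

```text
time: 33.0
tool_pos: [0.6365, -0.0563, 0.1435]
orientation: [-179.9, 0.1, -170.3]
contact_force: [1.2, -4.3, 6.1]
opening: 0.0225
grip_force: 60.0
```

```bash
python3 - <<'E'
import numpy as np
from scipy.optimize import least_squares
p=np.array([[647.3,-166.8],[593.3,-172.5],[563.1,-79.4],[636.5,-56.3]])
q=least_squares(lambda c:np.hypot(*(p-c).T)-62,[614,-113]); c=q.x; print(c,q.fun)
x=np.array([.9862,.1656]);y=np.array([-.1656,.9862])
ph=[np.degrees(np.arctan2(-(v-c)@y,(v-c)@x))%360 for v in p]; print(ph)
f=ph[-1]; a0=f-180
tgt=c+62*(np.cos(np.radians(a0))*x-np.sin(np.radians(a0))*y); X=-np.array([.9857,.1685]);Y=np.array([-.1685,.9857])
d=tgt-p[-1]; print('red',tgt,'tx ty',d@X,d@Y)
s=np.radians(np.linspace(a0,300.5,15)); pts=np.array([c+62*(np.cos(t)*x-np.sin(t)*y) for t in s])
for d in np.diff(pts,axis=0): print(np.round([d@X,d@Y],1).tolist())
E
```

```text
[ 614.41267172 -114.22239435] [ 0.01597357 -0.01593569  0.01281664 -0.00924394]
[np.float64(67.50601760773075), np.float64(119.44634285088085), np.float64(223.694075440789), np.float64(300.40518615202865)]
red [ 592.3218974  -172.15382569] tx ty 63.067725360336105 -106.75310569006362
[11.1, 8.4]
[9.0, 10.6]
[6.4, 12.3]
[3.5, 13.5]
[0.4, 13.9]
[-2.7, 13.6]
[-5.7, 12.7]
[-8.4, 11.1]
[-10.6, 8.9]
[-12.4, 6.4]
[-13.5, 3.4]
[-13.9, 0.4]
[-13.6, -2.7]
[-12.7, -5.7]
```

```bash
python3 -m jog '[{"tx":0,"ty":0,"tz":0,"yaw":0},{"tx":0,"ty":0,"tz":0,"yaw":0},{"tx":0,"ty":0,"tz":0,"yaw":0},{"tx":0,"ty":0,"tz":0,"yaw":0},{"tx":0,"ty":0,"tz":-15,"yaw":0},{"tx":0,"ty":0,"tz":-25,"yaw":0},{"tx":0,"ty":0,"tz":-25,"yaw":0},{"tx":21,"ty":-35.6,"tz":0,"yaw":0},{"tx":21,"ty":-35.6,"tz":0,"yaw":0},{"tx":21,"ty":-35.6,"tz":0,"yaw":0}]' 62 && python3 -m jog '[{"tx":0,"ty":0,"tz":0,"yaw":0},{"tx":0,"ty":0,"tz":15,"yaw":0},{"tx":0,"ty":0,"tz":20,"yaw":0},{"tx":0,"ty":0,"tz":15,"yaw":0},{"tx":0,"ty":0,"tz":10,"yaw":0},{"tx":0,"ty":0,"tz":5,"yaw":0},{"tx":0,"ty":0,"tz":0,"yaw":0},{"tx":0,"ty":0,"tz":0,"yaw":0},{"tx":0,"ty":0,"tz":0,"yaw":0},{"tx":0,"ty":0,"tz":0,"yaw":0}]'
```

```text
time: 34.25
tool_pos: [0.5913, -0.1726, 0.2091]
orientation: [-180.0, 0.1, -170.3]
contact_force: [0.4, 0.1, 0.1]
opening: 0.0622
grip_force: 0.0
time: 35.5
tool_pos: [0.5917, -0.1715, 0.1431]
orientation: [-180.0, 0.0, -170.3]
contact_force: [-0.4, -0.6, -0.8]
opening: 0.062
grip_force: 0.0
```

```bash
python3 -m jog '[{"tx":0,"ty":0,"tz":0,"yaw":0},{"tx":0,"ty":0,"tz":0,"yaw":0},{"tx":0,"ty":0,"tz":0,"yaw":0},{"tx":0,"ty":0,"tz":0,"yaw":0},{"tx":0,"ty":0,"tz":0,"yaw":0},{"tx":0,"ty":0,"tz":0,"yaw":0},{"tx":0,"ty":0,"tz":0,"yaw":0},{"tx":0,"ty":0,"tz":0,"yaw":0},{"tx":0,"ty":0,"tz":0,"yaw":0},{"tx":0,"ty":0,"tz":0,"yaw":0}]' 0 && python3 -m jog '[{"tx":11.1,"ty":8.4,"tz":0,"yaw":0},{"tx":9.0,"ty":10.6,"tz":0,"yaw":0},{"tx":6.4,"ty":12.3,"tz":0,"yaw":0},{"tx":3.5,"ty":13.5,"tz":0,"yaw":0},{"tx":0.4,"ty":13.9,"tz":0,"yaw":0},{"tx":-2.7,"ty":13.6,"tz":0,"yaw":0},{"tx":-5.7,"ty":12.7,"tz":0,"yaw":0},{"tx":-8.4,"ty":11.1,"tz":0,"yaw":0},{"tx":0,"ty":0,"tz":0,"yaw":0},{"tx":0,"ty":0,"tz":0,"yaw":0}]'
```

```text
time: 36.75
tool_pos: [0.5917, -0.1718, 0.1432]
orientation: [-179.9, 0.0, -170.3]
contact_force: [-3.0, -4.6, 5.4]
opening: 0.0223
grip_force: 58.6
time: 38.0
tool_pos: [0.5636, -0.0787, 0.1432]
orientation: [-179.9, 0.2, -170.3]
contact_force: [10.4, -4.3, -1.6]
opening: 0.0225
grip_force: 59.5
```

```bash
python3 -m jog '[{"tx":-10.6,"ty":8.9,"tz":0,"yaw":0},{"tx":-12.4,"ty":6.4,"tz":0,"yaw":0},{"tx":-13.5,"ty":3.4,"tz":0,"yaw":0},{"tx":-13.9,"ty":0.4,"tz":0,"yaw":0},{"tx":-13.6,"ty":-2.7,"tz":0,"yaw":0},{"tx":-12.7,"ty":-5.7,"tz":0,"yaw":0},{"tx":0,"ty":0,"tz":0,"yaw":0},{"tx":0,"ty":0,"tz":0,"yaw":0},{"tx":0,"ty":0,"tz":0,"yaw":0},{"tx":0,"ty":0,"tz":0,"yaw":0}]'
```

```text
time: 39.25
tool_pos: [0.6357, -0.0558, 0.1431]
orientation: [-179.9, -0.0, -170.3]
contact_force: [1.4, -7.9, 5.7]
opening: 0.0227
grip_force: 60.9
```

```bash
python3 -m jog '[{"tx":0,"ty":0,"tz":0,"yaw":0},{"tx":0,"ty":0,"tz":0,"yaw":0},{"tx":0,"ty":0,"tz":0,"yaw":0},{"tx":0,"ty":0,"tz":0,"yaw":0},{"tx":0,"ty":0,"tz":-15,"yaw":0},{"tx":0,"ty":0,"tz":-25,"yaw":0},{"tx":0,"ty":0,"tz":-25,"yaw":0},{"tx":20.6,"ty":-36,"tz":0,"yaw":0},{"tx":20.6,"ty":-36,"tz":0,"yaw":0},{"tx":20.6,"ty":-36,"tz":0,"yaw":0}]' 62 && python3 -m jog '[{"tx":0,"ty":0,"tz":0,"yaw":0},{"tx":0,"ty":0,"tz":15,"yaw":0},{"tx":0,"ty":0,"tz":20,"yaw":0},{"tx":0,"ty":0,"tz":15,"yaw":0},{"tx":0,"ty":0,"tz":10,"yaw":0},{"tx":0,"ty":0,"tz":5,"yaw":0},{"tx":0,"ty":0,"tz":0,"yaw":0},{"tx":0,"ty":0,"tz":0,"yaw":0},{"tx":0,"ty":0,"tz":0,"yaw":0},{"tx":0,"ty":0,"tz":0,"yaw":0}]'  && python3 -m jog '[{"tx":0,"ty":0,"tz":0,"yaw":0},{"tx":0,"ty":0,"tz":0,"yaw":0},{"tx":0,"ty":0,"tz":0,"yaw":0},{"tx":0,"ty":0,"tz":0,"yaw":0},{"tx":0,"ty":0,"tz":0,"yaw":0},{"tx":0,"ty":0,"tz":0,"yaw":0},{"tx":0,"ty":0,"tz":0,"yaw":0},{"tx":0,"ty":0,"tz":0,"yaw":0},{"tx":0,"ty":0,"tz":0,"yaw":0},{"tx":0,"ty":0,"tz":0,"yaw":0}]' 0
```

```text
time: 40.5
tool_pos: [0.5928, -0.1735, 0.2091]
orientation: [-180.0, 0.1, -170.3]
contact_force: [0.3, 0.2, -0.8]
opening: 0.0624
grip_force: 0.0
time: 41.75
tool_pos: [0.5932, -0.1725, 0.1431]
orientation: [-180.0, 0.0, -170.3]
contact_force: [0.2, -1.1, 0.2]
opening: 0.0616
grip_force: 0.0
time: 43.0
tool_pos: [0.5932, -0.1727, 0.1431]
orientation: [-180.0, 0.0, -170.3]
contact_force: [-2.1, -2.8, 5.3]
opening: 0.023
grip_force: 58.6
```

```bash
python3 -m jog '[{"tx":11.2,"ty":8.3,"tz":0,"yaw":0},{"tx":9.1,"ty":10.5,"tz":0,"yaw":0},{"tx":6.5,"ty":12.3,"tz":0,"yaw":0},{"tx":3.6,"ty":13.5,"tz":0,"yaw":0},{"tx":0.5,"ty":13.9,"tz":0,"yaw":0},{"tx":-2.6,"ty":13.6,"tz":0,"yaw":0},{"tx":0,"ty":0,"tz":0,"yaw":0},{"tx":0,"ty":0,"tz":0,"yaw":0},{"tx":0,"ty":0,"tz":0,"yaw":0},{"tx":0,"ty":0,"tz":0,"yaw":0}]'
```

```text
time: 44.25
tool_pos: [0.5529, -0.1057, 0.143]
orientation: [179.9, 0.0, -170.3]
contact_force: [-3.3, 4.3, 9.2]
opening: 0.0227
grip_force: 59.2
```

```bash
python3 -m jog '[{"tx":0,"ty":0,"tz":0,"yaw":0},{"tx":0,"ty":0,"tz":0,"yaw":0},{"tx":0,"ty":0,"tz":0,"yaw":0},{"tx":0,"ty":0,"tz":0,"yaw":0},{"tx":0,"ty":0,"tz":-15,"yaw":0},{"tx":0,"ty":0,"tz":-30,"yaw":0},{"tx":0,"ty":0,"tz":-30,"yaw":0},{"tx":0,"ty":0,"tz":-27,"yaw":0},{"tx":-13.6,"ty":36.5,"tz":0,"yaw":0},{"tx":-13.6,"ty":36.5,"tz":0,"yaw":0}]' 62 && python3 -m jog '[{"tx":-13.6,"ty":36.5,"tz":0,"yaw":0},{"tx":-13.6,"ty":36.5,"tz":0,"yaw":0},{"tx":0,"ty":0,"tz":0,"yaw":0},{"tx":0,"ty":0,"tz":0,"yaw":0},{"tx":0,"ty":0,"tz":0,"yaw":0},{"tx":0,"ty":0,"tz":0,"yaw":0},{"tx":0,"ty":0,"tz":0,"yaw":0},{"tx":0,"ty":0,"tz":0,"yaw":0},{"tx":0,"ty":0,"tz":0,"yaw":0},{"tx":0,"ty":0,"tz":0,"yaw":0}]' 75; python3 snap.py E; python3 -m jog '[{"tx":-10,"ty":30,"tz":0,"yaw":0},{"tx":-10,"ty":30,"tz":0,"yaw":0},{"tx":-10,"ty":20,"tz":0,"yaw":0},{"tx":0,"ty":0,"tz":0,"yaw":0},{"tx":0,"ty":0,"tz":0,"yaw":0},{"tx":0,"ty":0,"tz":0,"yaw":0},{"tx":0,"ty":0,"tz":0,"yaw":0},{"tx":0,"ty":0,"tz":0,"yaw":0},{"tx":0,"ty":0,"tz":0,"yaw":0},{"tx":0,"ty":0,"tz":0,"yaw":0}]'; python3 snap.py F; python3 -m jog '[{"tx":35,"ty":0,"tz":0,"yaw":0},{"tx":35,"ty":0,"tz":0,"yaw":0},{"tx":0,"ty":0,"tz":0,"yaw":0},{"tx":0,"ty":0,"tz":0,"yaw":0},{"tx":0,"ty":0,"tz":0,"yaw":0},{"tx":0,"ty":0,"tz":0,"yaw":0},{"tx":0,"ty":0,"tz":0,"yaw":0},{"tx":0,"ty":0,"tz":0,"yaw":0},{"tx":0,"ty":0,"tz":0,"yaw":0},{"tx":0,"ty":0,"tz":0,"yaw":0}]'; python3 snap.py G wrist scene; python3 - <<'E'
from h import *
import pickle
r=[];Z=np.array([[.6079,.0882,.103],[.5958,.1601,.1033]])
for k in 'EFG':
    c,im=pickle.load(open(f'pics/{k}_wrist.pkl','rb')); g=proj(P('',c),Z); print(k,np.round(g).tolist()); u,v=g.mean(0).astype(int)
    r.append(cv2.resize(im[max(v-45,0):v+45,u-65:u+65,::-1],(390,270),interpolation=cv2.INTER_CUBIC))
c,im=pickle.load(open('pics/G_scene.pkl','rb')); r.append(cv2.resize(im[150:240,290:420,::-1],(390,270)))
cv2.imwrite('pics/c9.png',np.vstack([np.hstack(r[:2]),np.hstack(r[2:])]))
E
```

```text
time: 45.5
tool_pos: [0.5678, -0.029, 0.2463]
orientation: [-180.0, 0.1, -170.3]
contact_force: [-0.1, -0.6, 0.6]
opening: 0.0621
grip_force: 0.0
time: 46.75
tool_pos: [0.582, 0.047, 0.2449]
orientation: [180.0, -0.0, -170.3]
contact_force: [0.0, -0.2, -0.6]
opening: 0.0751
grip_force: 0.0
time: 48.05
tool_pos: [0.5981, 0.1308, 0.2449]
orientation: [180.0, 0.0, -170.3]
contact_force: [-0.2, -0.6, -0.7]
opening: 0.0751
grip_force: 0.0
time: 49.35
tool_pos: [0.5291, 0.1191, 0.2449]
orientation: [180.0, 0.0, -170.3]
contact_force: [0.1, -0.2, 0.4]
opening: 0.0751
grip_force: 0.0
E [[359.0, 231.0], [440.0, 231.0]]
F [[268.0, 199.0], [352.0, 199.0]]
G [[271.0, 271.0], [350.0, 271.0]]
```

View pics/c9.png

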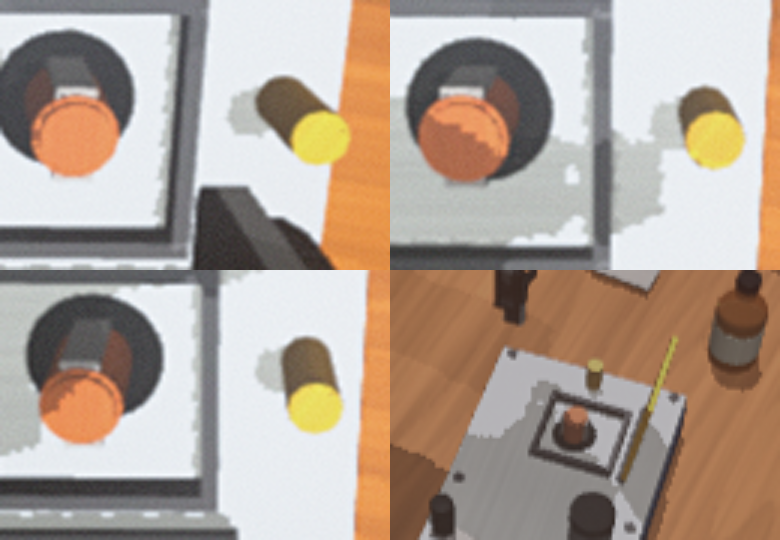

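The crops show the raised cutter next to the post. Cutter tops are at about (75,135), (465,137) and (81,405); post tops at (320,137), (715,138) and (315,407). They look nearly level. I'll quantify this by fitting circles to the outer rims.

```bash
cat > fit.py <<'E'
from h import *
import pickle
from scipy.optimize import least_squares
def rim(im,uv,kind,w=24):
    u,v=map(int,uv); u0,v0=u-w,v-w; c=cv2.resize(im[v0:v+w,u0:u+w],None,fx=4,fy=4,interpolation=cv2.INTER_CUBIC); h=cv2.cvtColor(c,cv2.COLOR_RGB2HSV).astype(int)
    H,Sa,V=h[...,0],h[...,1],h[...,2]
    m=(H<18)&(Sa>85)&(V>70) if kind=='copper' else (H>20)&(H<36)&(Sa>90)&(V>150)
    m=cv2.morphologyEx(m.astype(np.uint8),cv2.MORPH_OPEN,np.ones((5,5)))
    n,l,st,ce=cv2.connectedComponentsWithStats(m); k=l[4*w-2:4*w+3,4*w-2:4*w+3].max(); 
    cs,_=cv2.findContours((l==k).astype(np.uint8),cv2.RETR_EXTERNAL,cv2.CHAIN_APPROX_NONE)
    q=(max(cs,key=cv2.contourArea)[:,0]+.5)/4-.5+[u0,v0]; return q
def fit(views,kind,r0,X0,rfree):
    ob=[]
    for k in views:
        c,im=pickle.load(open(f'pics/{k}_wrist.pkl','rb')); M=P('',c); uv=proj(M,X0)[0]; q=rim(im,uv,kind)
        d=proj(M,X0+[0,0,.02])[0]-uv; d/=np.hypot(*d); s=(q-q.mean(0))@d
        e=(q-uv)@d; ob.append((M,q,d))
    t=np.linspace(0,2*np.pi,181)
    def f(p):
        r=p[3] if rfree else r0; o=[]
        C=p[:3]+np.c_[r*np.cos(t),r*np.sin(t),0*t]
        for M,q,d in ob:
            E=proj(M,C); c=proj(M,p[:3])[0]; g=q[(q-c)@d>-1]  # outer half only
            D=np.hypot(*(g[:,None]-E[None]).transpose(2,0,1)); i=D.argmin(1); sg=np.sign(np.hypot(*(g-c).T)-np.hypot(*(E[i]-c).T))
            o.append(np.interp(np.linspace(0,1,40),np.linspace(0,1,len(g)),D.min(1)*sg))
        return np.concatenate(o)
    s=least_squares(f,[*X0,r0],loss='soft_l1',f_scale=.3,x_scale=[.01]*4,diff_step=1e-3); print(views,kind,rfree,np.round(s.x*1000,2),'rms',np.sqrt(np.mean(s.fun**2)).round(2)); return s.x
E
python3 - <<'E'
from fit import *
cz=np.array([.6079,.0882,.1025]);pz=np.array([.5958,.1601,.1033]);c0=np.array([.6079,.0882,.0706])
for rf in (0,1):
    fit('EFG','copper',.013,cz,rf); fit('EFG','brass',.009,pz,rf); fit('ABC','copper',.013,c0,rf); fit('ABC','brass',.009,pz,rf)
E
```

```text
Traceback (most recent call last):
  File "fit.py", line 27, in fit
    s=least_squares(f,[*X0,r0],loss='soft_l1',f_scale=.3,x_scale=[.01]*4,diff_step=1e-3); print(views,kind,rfree,np.round(s.x*1000,2),'rms',np.sqrt(np.mean(s.fun**2)).round(2)); return s.x
  File "fit.py", line 25, in f
    o.append(np.interp(np.linspace(0,1,40),np.linspace(0,1,len(g)),D.min(1)*sg))
             ~~~~~~~~~^^^^^^^^^^^^^^^^^^^^^^^^^^^^^^^^^^^^^^^^^^^^^^^^^^^^^^^^^
ValueError: array of sample points is empty
```

```bash
sed -i 's/ob.append((M,q,d))/ob.append((M,q[e>0],d))/; s/g=q\[(q-c)@d>-1\].*/g=q/; s/\[\*X0,r0\],loss/[*X0,r0][:3+rfree],loss/; s/x_scale=\[.01\]\*4,diff_step=1e-3/x_scale=[.01]*(3+rfree),diff_step=1e-3/' fit.py
python3 - <<'E'
from fit import *
cz=np.array([.6079,.0882,.1025]);pz=np.array([.5958,.1601,.1033]);c0=np.array([.6079,.0882,.0706])
for rf in (0,1):
    fit('EFG','copper',.013,cz,rf); fit('EFG','brass',.009,pz,rf); fit('ABC','copper',.013,c0,rf); fit('ABC','brass',.009,pz,rf)
E
```

```text
EFG copper 0 [607.96  88.21 102.47] rms 0.32
EFG brass 0 [595.33 159.71 103.28] rms 0.48
ABC copper 0 [607.92  88.25  72.07] rms 0.26
ABC brass 0 [595.43 159.86 102.99] rms 0.43
EFG copper 1 [607.97  88.21 102.47  12.99] rms 0.32
EFG brass 1 [595.79 160.1  104.35   8.09] rms 0.21
ABC copper 1 [608.    88.25  71.02  13.34] rms 0.22
ABC brass 1 [595.82 160.12 104.07   8.19] rms 0.19
```

```bash
python3 - <<'E'
from fit import *
import meas
cz=np.array([.60795,.08823,.1030]);pz=np.array([.5958,.1601,.1035])
# brass: full-ellipse centres in new views
ob=[]
for k in 'EFG':
    c,im=pickle.load(open(f'pics/{k}_wrist.pkl','rb')); M=P('',c); uv,ax=meas.blob(im,proj(M,pz)[0],'brass'); ob.append((M,uv)); print(k,np.round(uv,1),np.round(ax,1))
X=tri(*ob); print('brass',np.round(X*1000,2))
# z of cutter with xy fixed, r=13: minimise signed outer-rim residual, several start z, thresholds as in rim
t=np.linspace(0,2*np.pi,361)
for vs in ('E','F','G','EFG'):
  for kind,X0,rs in (('copper',cz,(.0125,.013)),('brass',pz,(.0081,.009))):
    for r in rs:
      best=[]
      for z in np.arange(.099,.1081,.00025):
        e=[]
        for k in vs:
            c,im=pickle.load(open(f'pics/{k}_wrist.pkl','rb')); M=P('',c); uv=proj(M,X0)[0]; q=rim(im,uv,kind); d=proj(M,X0+[0,0,.02])[0]-uv; d/=np.hypot(*d); q=q[(q-uv)@d>0]
            E=proj(M,[X0[0],X0[1],z]+np.c_[r*np.cos(t),r*np.sin(t),0*t]); D=np.hypot(*(q[:,None]-E[None]).transpose(2,0,1)).min(1); e.append(np.mean(D**2))
        best.append((np.mean(e),z))
      print(vs,kind,r,min(best))
E
```

```text
E [440.4 231.5] [17.7 19.8]
F [351.9 199.1] [18.8 19.4]
G [349.6 271.4] [16.6 18. ]
brass [595.74 160.08 103.5 ]
E copper 0.0125 (np.float64(0.20802748656612924), np.float64(0.10350000000000001))
E copper 0.013 (np.float64(0.11148068346749809), np.float64(0.10200000000000001))
E brass 0.0081 (np.float64(0.04191454264890229), np.float64(0.10450000000000001))
E brass 0.009 (np.float64(0.16334142872820193), np.float64(0.10250000000000001))
F copper 0.0125 (np.float64(0.1939571611103026), np.float64(0.10425000000000001))
F copper 0.013 (np.float64(0.07198132946404544), np.float64(0.10250000000000001))
F brass 0.0081 (np.float64(0.026425650556059534), np.float64(0.10450000000000001))
F brass 0.009 (np.float64(0.16825295195693896), np.float64(0.101))
G copper 0.0125 (np.float64(0.02313439606032956), np.float64(0.10350000000000001))
G copper 0.013 (np.float64(0.07960645392351856), np.float64(0.10250000000000001))
G brass 0.0081 (np.float64(0.016360939135568374), np.float64(0.10400000000000001))
G brass 0.009 (np.float64(0.17914226997058827), np.float64(0.10200000000000001))
EFG copper 0.0125 (np.float64(0.16035293410507143), np.float64(0.10350000000000001))
EFG copper 0.013 (np.float64(0.09338910168714736), np.float64(0.10225000000000001))
EFG brass 0.0081 (np.float64(0.038653354239154496), np.float64(0.10425000000000001))
EFG brass 0.009 (np.float64(0.21865906629256182), np.float64(0.10225000000000001))
```

```bash
python3 - <<'E'
from fit import *
rows=[]
for X,w in ((np.array([.60795,.08823,.1030]),22),(np.array([.5958,.1601,.1035]),16)):
    r=[]
    for k in 'EFG':
        c,im=pickle.load(open(f'pics/{k}_wrist.pkl','rb')); u,v=np.round(proj(P('',c),X)[0]).astype(int); print(k,u,v,w)
        r.append(cv2.resize(im[v-w:v+w,u-w:u+w,::-1],(264,264),interpolation=cv2.INTER_CUBIC))
    rows.append(np.hstack(r))
cv2.imwrite('pics/c10.png',np.vstack(rows))
E
```

```text
E 359 231 22
F 268 199 22
G 271 271 22
E 440 232 16
F 352 199 16
G 350 272 16
```

View pics/c10.png

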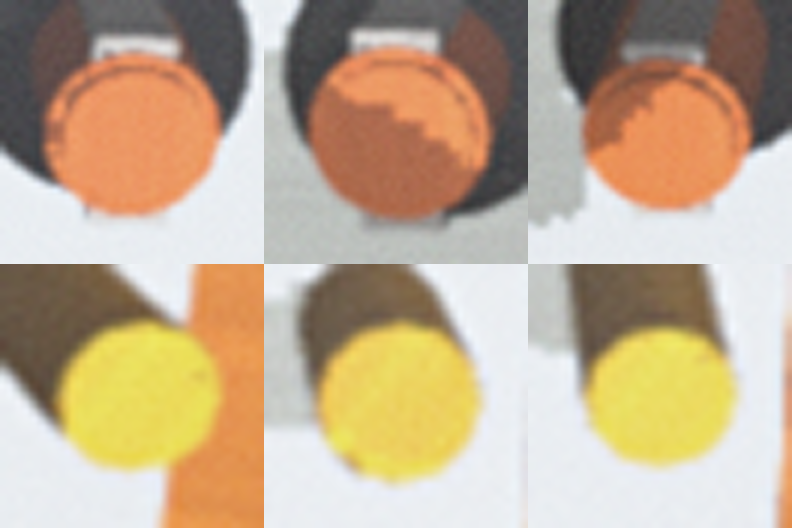

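Cutter tops are at (132,134), (399,133) and (666,135); post tops at (139,395), (400,403) and (661,396). Both discs are fully visible. I'll triangulate those centres, once freely and once with xy fixed.

```bash
python3 - <<'E'
from fit import *
D=dict(copper=((358.58,231.),(268.17,198.75),(271.67,271.08)),brass=((440.47,231.44),(352.,199.41),(349.68,271.5)))
# auto: full-ellipse on saturation mask with bright+shaded copper (V>125 excludes dark side)
Ms=[P('',pickle.load(open(f'pics/{k}_wrist.pkl','rb'))[0]) for k in 'EFG']
for n,xy in (('copper',(.60795,.08823)),('brass',(.59578,.1601))):
    X=tri(*zip(Ms,D[n])); zs=[]
    for M,uv in zip(Ms,D[n]):
        z=np.linspace(.098,.109,221); e=[np.hypot(*(proj(M,[*xy,q])[0]-uv)) for q in z]; zs.append((round(z[np.argmin(e)]*1000,2),round(min(e),2)))
    print(n,np.round(X*1000,2),[np.round(proj(M,X)[0]-uv,2).tolist() for M,uv in zip(Ms,D[n])],zs)
for uv in D['copper'],D['brass']: pass
E
```

```text
copper [608.24  88.33 102.23] [[0.12, 0.08], [0.01, 0.1], [-0.13, -0.18]] [(np.float64(102.65), np.float64(0.15)), (np.float64(102.7), np.float64(0.17)), (np.float64(102.95), np.float64(0.32))]
brass [595.9  160.23 103.29] [[-0.07, 0.14], [0.03, -0.18], [0.04, 0.03]] [(np.float64(103.5), np.float64(0.13)), (np.float64(104.3), np.float64(0.02)), (np.float64(103.5), np.float64(0.05))]
```

The cutter is about level but probably roughly 0.5 mm low (102.2–103.3 against 103.3–103.7). I'll regrip the black handle and turn about 8° more clockwise.

```bash
python3 -m jog '[{"tx":2.4,"ty":-37.6,"tz":0,"yaw":0},{"tx":2.4,"ty":-37.6,"tz":0,"yaw":0},{"tx":2.4,"ty":-37.6,"tz":0,"yaw":0},{"tx":2.4,"ty":-37.6,"tz":0,"yaw":0},{"tx":2.4,"ty":-37.6,"tz":0,"yaw":0},{"tx":2.3,"ty":-37.6,"tz":0,"yaw":0},{"tx":0,"ty":0,"tz":0,"yaw":0},{"tx":0,"ty":0,"tz":20,"yaw":0},{"tx":0,"ty":0,"tz":25,"yaw":0},{"tx":0,"ty":0,"tz":15,"yaw":0}]' 62
```

```text
time: 50.7
tool_pos: [0.5527, -0.1049, 0.1839]
orientation: [180.0, -0.0, -170.3]
contact_force: [-0.3, -0.2, -0.5]
opening: 0.0623
grip_force: 0.0
```

```bash
python3 -m jog '[{"tx":0,"ty":-0.8,"tz":15,"yaw":0},{"tx":0,"ty":0,"tz":15,"yaw":0},{"tx":0,"ty":0,"tz":8,"yaw":0},{"tx":0,"ty":0,"tz":3,"yaw":0},{"tx":0,"ty":0,"tz":0,"yaw":0},{"tx":0,"ty":0,"tz":0,"yaw":0},{"tx":0,"ty":0,"tz":0,"yaw":0},{"tx":0,"ty":0,"tz":0,"yaw":0},{"tx":0,"ty":0,"tz":0,"yaw":0},{"tx":0,"ty":0,"tz":0,"yaw":0}]' && python3 -m jog '[{"tx":0,"ty":0,"tz":0,"yaw":0},{"tx":0,"ty":0,"tz":0,"yaw":0},{"tx":0,"ty":0,"tz":0,"yaw":0},{"tx":0,"ty":0,"tz":0,"yaw":0},{"tx":0,"ty":0,"tz":0,"yaw":0},{"tx":0,"ty":0,"tz":0,"yaw":0},{"tx":0,"ty":0,"tz":0,"yaw":0},{"tx":0,"ty":0,"tz":0,"yaw":0},{"tx":0,"ty":0,"tz":0,"yaw":0},{"tx":0,"ty":0,"tz":0,"yaw":0}]' 0 && python3 -m jog '[{"tx":-1,"ty":4.1,"tz":0,"yaw":0},{"tx":-2,"ty":4,"tz":0,"yaw":0},{"tx":0,"ty":0,"tz":0,"yaw":0},{"tx":0,"ty":0,"tz":0,"yaw":0},{"tx":0,"ty":0,"tz":0,"yaw":0},{"tx":0,"ty":0,"tz":0,"yaw":0},{"tx":0,"ty":0,"tz":0,"yaw":0},{"tx":0,"ty":0,"tz":0,"yaw":0},{"tx":0,"ty":0,"tz":0,"yaw":0},{"tx":0,"ty":0,"tz":0,"yaw":0}]'
```

```text
time: 51.95
tool_pos: [0.5532, -0.1065, 0.1439]
orientation: [180.0, -0.0, -170.3]
contact_force: [-0.7, 0.9, -0.3]
opening: 0.0618
grip_force: 0.0
time: 53.2
tool_pos: [0.5532, -0.1065, 0.144]
orientation: [-180.0, 0.0, -170.3]
contact_force: [-1.5, 1.5, 6.1]
opening: 0.0223
grip_force: 58.6
time: 54.45
tool_pos: [0.555, -0.0977, 0.144]
orientation: [180.0, 0.0, -170.3]
contact_force: [-2.1, 0.4, 5.6]
opening: 0.0225
grip_force: 58.6
```

```bash
python3 -m jog '[{"tx":0,"ty":0,"tz":0,"yaw":0},{"tx":0,"ty":0,"tz":0,"yaw":0},{"tx":0,"ty":0,"tz":0,"yaw":0},{"tx":0,"ty":0,"tz":0,"yaw":0},{"tx":0,"ty":0,"tz":-15,"yaw":0},{"tx":0,"ty":0,"tz":-30,"yaw":0},{"tx":0,"ty":0,"tz":-30,"yaw":0},{"tx":0,"ty":0,"tz":-27,"yaw":0},{"tx":-13.6,"ty":36.5,"tz":0,"yaw":0},{"tx":-13.6,"ty":36.5,"tz":0,"yaw":0}]' 62 && python3 -m jog '[{"tx":-13.6,"ty":36.5,"tz":0,"yaw":0},{"tx":-13.6,"ty":36.5,"tz":0,"yaw":0},{"tx":-5,"ty":38,"tz":0,"yaw":0},{"tx":-5,"ty":38,"tz":0,"yaw":0},{"tx":0,"ty":0,"tz":0,"yaw":0},{"tx":0,"ty":0,"tz":0,"yaw":0},{"tx":0,"ty":0,"tz":0,"yaw":0},{"tx":0,"ty":0,"tz":0,"yaw":0},{"tx":0,"ty":0,"tz":0,"yaw":0},{"tx":0,"ty":0,"tz":0,"yaw":0}]' 75; python3 snap.py H; python3 - <<'E'
from fit import *
c,im=pickle.load(open('pics/H_wrist.pkl','rb')); M=P('',c)
for kind,xy in (('copper',(.60795,.08823)),('brass',(.59578,.1601))):
    uv=proj(M,[*xy,.1035])[0]; q=rim(im,uv,kind); print(kind,np.round(uv,1),'mask box',q.min(0),q.max(0),'bottom pred',proj(M,[xy[0]+.013 if kind=='copper' else xy[0]+.0085,xy[1],.1035])[0])
E
```

```text
time: 55.7
tool_pos: [0.5696, -0.0209, 0.2473]
orientation: [-180.0, 0.1, -170.4]
contact_force: [1.1, -0.3, -0.6]
opening: 0.0618
grip_force: 0.0
time: 56.95
tool_pos: [0.5809, 0.1315, 0.2459]
orientation: [180.0, -0.0, -170.3]
contact_force: [0.1, -0.3, 0.4]
opening: 0.0752
grip_force: 0.0
copper [264.9 217. ] mask box [250.125 203.375] [279.875 230.625] bottom pred [263.19403973 230.50796275]
brass [347.3 217.2] mask box [344.625 208.125] [356.375 226.125] bottom pred [345.41848538 226.07330672]
```

```bash
python3 -c "
from cell import job
print(job.job_done())"
```

```text
the job is handed in; nothing more can be done
None
```

I handed the job in at about 57 s: the cover stands open at about 97°, the scraper lies flat on the bench, and the crank was turned about 1.38 turns clockwise in four grips. In the last picture the cutter top is level with the post top, both at about 103.5 mm; I trust that match to roughly 0.5–1 mm.

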